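Set up the prism resistivity tester

TASK

Get the resistivity tester ready for a run: take the metal transport block off its drawn-out slide and put it in the white plastic tray, lay every mortar prism from the left of the tester (not the stray one at the back by the wall) lengthwise and centred on a steel pad of the slide (along the pad), one to a pad, and push the slide fully home under the upper plate. Then turn the knurled ratchet cap clockwise until the plate's electrodes press on the prisms and the cap's clutch slips, so that the cap clicks round a good 20 degrees while the screw stands still, and only after that flip the rocker switch on. Leave the slide home, the plate pressed down, and every other thing on the bench where it is.

Things in the scene. Friction and masses are not known exactly. Their poses are not given: they have to be found in the camera images.
- prism_1_mid (a point): Mortar half-prism: rough grey mortar bar 40 x 64 x 40 mm (about 0.23 kg), lying; this point is its centre, 20 mm above what it lies on. Its y axis runs along its 64 mm length, x and z across the two 40 mm widths (grasp across x). All prisms are alike. Two or three prisms are there; an absent one gives None.
- prism_2_mid (a point): Mortar half-prism: rough grey mortar bar 40 x 64 x 40 mm (about 0.23 kg), lying; this point is its centre, 20 mm above what it lies on. Its y axis runs along its 64 mm length, x and z across the two 40 mm widths (grasp across x). All prisms are alike. Two or three prisms are there; an absent one gives None.
- prism_3_mid (a point): Mortar half-prism: rough grey mortar bar 40 x 64 x 40 mm (about 0.23 kg), lying; this point is its centre, 20 mm above what it lies on. Its y axis runs along its 64 mm length, x and z across the two 40 mm widths (grasp across x). All prisms are alike. Two or three prisms are there; an absent one gives None.
- block_mid (a point): Transport block: plain aluminium block 60 (x) x 38 (y) x 50 (z) mm, 0.3 kg, standing somewhere on the slide at the start, its 60 mm side along the slide's travel (grasp across y, 38 mm); taller than a prism, so it must not stay. This point is its centre, 25 mm above what it stands on.
- tray: White plastic tray 124 x 176 x 55 mm over its rim, loose (0.45 kg), open on top; inside 100 (x) x 150 (y) mm. Origin at the centre of its underside; floor 3 mm thick, rim 55 mm up; y along its length, so there is most room for open fingers along y.
- tester: The tester, fixed to the bench. Origin on the bench under the screw axis; x is the way the slide goes home (away from the robot), y left, z up. Rails at y = +-124 mm, 27 mm high. A column behind carries arm and cross head over x = 0 (x > -27 mm, y = +-100 mm, 112 to 146 mm high; guide rods to 161 mm). Control housing on the right: x = -155 to 15, y = -151 to -238 mm, top 51 mm high.
- slide (a joint): Loading slide's travel: 0 fully drawn out towards the robot (at the start), 0.145 m fully home with the pads under the upper plate. Stays where it is left (about 3 N friction). It is a flat white plate, 234 mm wide, top 25.5 mm above the bench.
- pad_1 (a point): Centre of the top face of the left steel electrode pad (72 mm along the slide's x, 48 mm across) let flush into the slide; axes parallel to the slide's. A prism belongs centred on a pad, its length along x; any pads may be used. Pads are 85 mm apart along y.
- pad_2 (a point): Centre of the top face of the middle steel electrode pad (72 mm along the slide's x, 48 mm across) let flush into the slide; axes parallel to the slide's. A prism belongs centred on a pad, its length along x; any pads may be used. Pads are 85 mm apart along y.
- pad_3 (a point): Centre of the top face of the right steel electrode pad (72 mm along the slide's x, 48 mm across) let flush into the slide; axes parallel to the slide's. A prism belongs centred on a pad, its length along x; any pads may be used. Pads are 85 mm apart along y.
- slide_knob (a point): Middle of the slide's black upright pull knob (about 22 mm thick, its top 16 mm above this point, slide surface 22 mm below it), at the slide's front edge, 85 mm in front of the pads' row. Grip it from above to push or pull the slide along the tester's x.
- cap_grip (a point): On the vertical axis of the knurled steel ratchet cap (42 mm across, 33 mm high, its ends 16 to 17 mm above and below this point), on top of the screw about 0.20 m above the bench; narrower below, so fingers may reach past it. It sinks 1.91 mm per radian of the screw. z up; its other axes turn with the cap. Follow it down as you turn; holding it up loads the clutch.
- screw (a joint): Angle of the screw in its nut (rad), 0 to 9.5, growing clockwise seen from above; 1.91 mm of lowering per radian; starts between 0 and 2; stays where it is left. Turning the cap clockwise turns the screw with it (0.06 N m, more as the springs are pressed) until the plate is on the prisms.
- ratchet_cap (a joint): Slip of the cap on the screw through its torque-limiting clutch (rad): 0 at the start and while cap and screw turn together, grows clockwise once the screw is held and the clutch slips at 0.11 N m. Turned back (counter-clockwise) the cap takes the screw up with it.
- press_plate: Upper plate with three sprung steel electrodes (72 x 48 mm, 10 N per mm each) under it, one over each pad when the slide is home. Origin on the screw axis at the level of the electrodes' faces: 76.5 mm above the bench with the screw at 0, 51 mm above the slide. They meet the 40 mm prisms 11 mm lower (screw at 5.76 rad); the clutch slips 0.8 to 2.5 mm later (6.2 to 7.1 rad).
- rocker (a joint): Over-centre rocker switch (rad): 0 off (far half stands up), 0.4 on (far half down, near half up); snaps over past 0.2. About 3 N on the far end flips it.
- rocker_far_end (a point): On the top face of the raised far half (farther from the robot) of the black rocker, 52 (x) x 28 (y) mm, on the control housing, 18 mm beyond its hinge: push straight down here about 7 mm to switch on. Moves with the rocker.
- log_book: Bystander: the log book; leave it alone.
- flat_scraper: Bystander: the scraper; leave it alone.
- dish: Bystander: the porcelain dish; leave it alone.
- tin: Bystander: the sample tin; leave it alone.
- squeeze_bottle: Bystander: the wash bottle; leave it alone.
- glass_beaker: Bystander: the beaker; leave it alone.
Not all that is in view belongs to the job. Leave any brown, green or red look-alike of the part that bears block_mid alone.

How it is judged:
On the way, in this order (a step that is already met when the one before it is completed fails the run):
1. every prism lies centred and lengthwise on a pad of its own, and the transport block is off the slide ((horizontal distance between prism_1_mid and pad_1 below 0.01 m or horizontal distance between prism_1_mid and pad_2 below 0.01 m or horizontal distance between prism_1_mid and pad_3 below 0.01 m) and angle between the y axis of each of prism_1_mid, prism_2_mid, prism_3_mid and the x axis of pad_2, either way round below 0.15 rad and z of prism_1_mid in the frame of pad_1 between 0.015 and 0.026 m and (horizontal distance between prism_2_mid and pad_1 below 0.01 m or horizontal distance between prism_2_mid and pad_2 below 0.01 m or horizontal distance between prism_2_mid and pad_3 below 0.01 m) and z of prism_2_mid in the frame of pad_1 between 0.015 and 0.026 m and (horizontal distance between prism_3_mid and pad_1 below 0.01 m or horizontal distance between prism_3_mid and pad_2 below 0.01 m or horizontal distance between prism_3_mid and pad_3 below 0.01 m) and z of prism_3_mid in the frame of pad_1 between 0.015 and 0.026 m and (y of block_mid in the frame of pad_2 above 0.16 m or y of block_mid in the frame of pad_2 below -0.16 m or x of block_mid in the frame of pad_2 below -0.16 m)), for 0.2 s.
2. the slide is fully home with the prisms still on their pads (value of joint slide above 0.142 m and (horizontal distance between prism_1_mid and pad_1 below 0.01 m or horizontal distance between prism_1_mid and pad_2 below 0.01 m or horizontal distance between prism_1_mid and pad_3 below 0.01 m) and angle between the y axis of each of prism_1_mid, prism_2_mid, prism_3_mid and the x axis of pad_2, either way round below 0.15 rad and z of prism_1_mid in the frame of pad_1 between 0.015 and 0.026 m and (horizontal distance between prism_2_mid and pad_1 below 0.01 m or horizontal distance between prism_2_mid and pad_2 below 0.01 m or horizontal distance between prism_2_mid and pad_3 below 0.01 m) and z of prism_2_mid in the frame of pad_1 between 0.015 and 0.026 m and (horizontal distance between prism_3_mid and pad_1 below 0.01 m or horizontal distance between prism_3_mid and pad_2 below 0.01 m or horizontal distance between prism_3_mid and pad_3 below 0.01 m) and z of prism_3_mid in the frame of pad_1 between 0.015 and 0.026 m), for 0.2 s.
3. the plate presses on every prism and the cap's clutch has slipped (all of step 2 and contact force between press_plate and prism_1 above 5 N and contact force between press_plate and prism_2 above 5 N and contact force between press_plate and prism_3 above 5 N and value of joint ratchet_cap above 0.3 rad), for 0.2 s.
4. the rocker is switched on (value of joint rocker above 0.33 rad), for 0.2 s.
At the end, for the whole second after the job is handed in: Slide home (within 3 mm of its stop); every prism within 10 mm of a pad's centre, lengthwise within 0.15 rad, flat, and pressed by the plate with more than 5 N; clutch slipped by more than 0.3 rad in all; rocker on (over 0.33 rad); transport block at rest inside the tray, the tray level (all of step 3 and value of joint rocker above 0.33 rad and x of block_mid in the frame of tray between -0.04 and 0.04 m and y of block_mid in the frame of tray between -0.065 and 0.065 m and z of block_mid in the frame of tray below 0.045 m and angle between tray's own z axis and vertical below 0.1 rad and linear speed of block below 0.02 m/s); the robot touches nothing.
It fails at once if another thing on the bench is pushed out of place (more than 30 mm) (distance of any of log_book, flat_scraper, dish, tin, squeeze_bottle, glass_beaker from where it was at the start of the episode above 0.03 m).
Of prism_1, prism_2, prism_3 only 2 to 3 are there at a start; the rules pass over those that are not, and their reading is None.
At some moment in a run one of prism_1, prism_2, prism_3 may be knocked a few centimetres aside while the robot is not near it.
Once in a run the grip may slacken for a moment while it holds something.
It also fails if it takes over 210 s, if anything falls off the work surface, if the arm or the gripper's body presses on something with over 40 N, if the wrist force passes 120 N, or if a joint passes its speed limit or range.

ROBOT

A 7-joint arm with a two-finger parallel gripper is mounted at the origin on a cart in front of the work surface, level with it; the furniture and walls round the work are solid. World frame = base frame: x ahead of the robot, y to its left, z up, the work surface at z = 0. Lengths are in m, angles in rad, forces in N, time in s.
With the tool pointing down it reaches from about 0.4 to 0.85 m from the base axis. Payload 10.4 kg.
Tool frame: the origin (TCP) lies at the very end of the fingers, on their centre line; the grasp point (between the pads) lies 19 mm behind it; z points along the fingers, x is the direction in which the jaws open and shut, and the axes are right-handed (so a half turn about z gives the same grasp; the last joint's range is limited). The gripper opens to 87 mm and grips with 3 to 60 N. Pads are 19 mm wide; open, the fingers measure 117 mm over their backs; the gripper's body (75 mm by 190 mm) begins 51 mm behind the grasp point.
Start: joints at [1.079, 0.332, -0.065, 1.46, 0.022, 1.35, -0.088], TCP at [0.282, -0.558, 0.223] pointing down, gripper open.
Joint ranges: [-2.6, 2.6], [-0.5, 2.12], [-1.47, 1.34], [0.16, 2.42], [-1.27, 4.41], [0.06, 2.06], [-2.6, 2.6]. Speed limits (rad/s): [2.22, 2.22, 2.79, 2.79, 3.14, 3.14, 3.14].

INTERFACE

Orientations are given as a unit quaternion [x, y, z, w].
In Python, from bench import r gives the robot as it stands. The module is installed in compiled form; this text tells all that it offers.
- The arm moves only by the tool carry_out, never from a script. Its argument "commands" is a list that holds one entry, the list of rows, each a list of 7 numbers: the closure in counts, from 0 (fully open) to 255 (shut), then the shift along the tool's x, y, z in units of 25 mm (1.0 is 25 mm), then the turn, a rotation vector about the tool's x, y, z in units of 5 degrees (1.0 is 5 degrees). A call has 1 to 12 rows; each row is the pose to reach, as a shift and turn from the pose measured when the call began, along the tool's axes at that moment; what a row does not reach only later rows make up. A row lasts 1/8 s, in which the tool goes at most 62.5 mm and 10.7 degrees, less where a joint would pass 70% of its speed; a pose out of reach is approached as far as the arm can. A call with a gripper value outside its range is refused whole. The fingers move at their own pace and stop on an object; "grip_force" is the grip in N (left out, the last holds). Time passes only in rows, so rows that repeat a pose let the fingers close. It gives the time, the measured TCP pose, the force and the opening at its end, in the units of the state.
- r.read_state(): the state, without advancing time (a new reading comes with each control period).
- r.camera(name): name is "scene" or "side" or "wrist"; returns the picture (384x512x3 uint8, blue, green, red); there is no depth.
- r.camera_info(name): a dict with "fx", "fy", "cx", "cy" (pixels), "origin" and "rotation" of the camera in the world. Camera axes: x right, y down, z forward; pixel columns grow to the right and rows downward; lengths in m; the calibration is good to about 2 mm. The wrist camera is an equidistant fisheye: a pixel r from the principal point sees the ray r / f radians off the axis. A picture is of the moment at which its call begins: read the wrist's pose just before it. camera_info takes no time and is no camera call; for the wrist camera it gives the pose at the moment of the call.
- r.close_job(): hands the job in, once; it reports no verdict.
The state is a dict: "time": time; "joint_positions": joint angles; "joint_vel": joint speeds; "joint_torque": joint torques, N m; "ee_pos": TCP position; "eef_rot": TCP orientation; "ft_force": force on the tool from outside, world axes, zero at the start; "torque": the same for the moment, N m; "width": finger opening in m.
Only numpy, scipy, OpenCV 4.12 (cv2) and the standard library are available. Lean on these libraries where they do the work, as an engineer would, in place of code of your own. Each camera call takes 0.05 s, during which the arm holds its last target.

## Working session

There is one attempt and no reset: what is moved stays moved. The work goes in short steps, Python scripts to look and compute and a tool call to move; the robot and the scene stay as the last step left them, time stands still between calls to the robot, and variables do not carry over. Pictures are saved under pics/ and viewed, and the job is handed in when it is done.

Besides the shell and the picture viewer there is one more tool, called as name([rows], argument=value, ...), one row to a line, values as JSON. carry_out: Moves the arm, as the interface text tells. Its arguments: {"type":"object","properties":{"commands":{"type":"array"},"grip_force":{"type":"number"}},"required":["commands"]}

```bash
mkdir -p pics; ls; cat > h.py <<'E'
import numpy as np, cv2
from bench import r
from scipy.spatial.transform import Rotation as R
def snap(name,fn,crop=None,scale=1):
    im=np.array(r.camera(name)); 
    cv2.imwrite('raw_'+name+'.png',im)
    if crop: im=im[crop[1]:crop[3],crop[0]:crop[2]]
    if scale!=1: im=cv2.resize(im,None,fx=scale,fy=scale,interpolation=cv2.INTER_CUBIC)
    cv2.imwrite('pics/'+fn,im); return im
E
python3 - <<'E'
from h import *
for n in ['scene','side','wrist']:
    snap(n,n+'0.png',scale=1.5)
    print(n,r.camera_info(n))
print(r.read_state())
E
```

```text
pics
scene {'fx': 452.74237394003296, 'fy': 452.74237394003296, 'cx': 250.22394317045635, 'cy': 198.07962838035053, 'origin': array([-0.25277276, -0.92352188,  1.08678009]), 'rotation': array([ 0.84244006, -0.30834314,  0.15668188, -0.41312231])}
side {'fx': 427.4978020979853, 'fy': 427.4978020979853, 'cx': 261.00360635944986, 'cy': 196.488472358796, 'origin': array([0.17475919, 0.87148446, 1.29915059]), 'rotation': array([-0.18508915,  0.92380066, -0.32808114,  0.06853542])}
wrist {'fx': 297.3186396354542, 'fy': 297.3186396354542, 'cx': 252.32673359934782, 'cy': 198.9996219875015, 'origin': array([ 0.3433579 , -0.52696369,  0.38492223]), 'rotation': array([ 0.84547832, -0.5190613 , -0.0659448 ,  0.10673832])}
{'time': 0.15, 'joint_positions': array([ 1.07941995,  0.33267774, -0.06469571,  1.46073473,  0.02160742,
        1.34987756, -0.08848523]), 'joint_vel': array([-3.13324554e-04, -1.28512893e-03, -1.60022304e-03, -6.96740547e-05,
        1.48082792e-03, -1.01937506e-03, -1.20717230e-03]), 'joint_torque': array([ 9.24802443e-04, -6.23633623e+01,  2.48044822e-02, -3.90139568e+01,
       -6.12665433e-02,  3.71549511e-02,  1.09269772e-04]), 'ee_pos': array([ 0.28224211, -0.55732976,  0.22197379]), 'eef_rot': array([ 8.52003662e-01, -5.23535585e-01, -4.39653436e-04, -2.40090613e-04]), 'ft_force': array([0.5937184 , 0.04203913, 0.54562777]), 'torque': array([ 0.00413716, -0.00276013,  0.01829523]), 'width': 0.08716985281259529}
```

View pics/scene0.png

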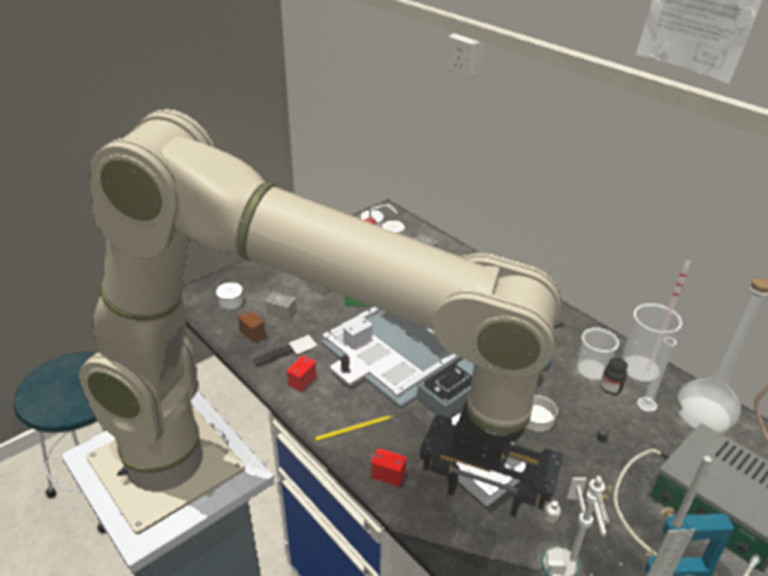

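View pics/side0.png

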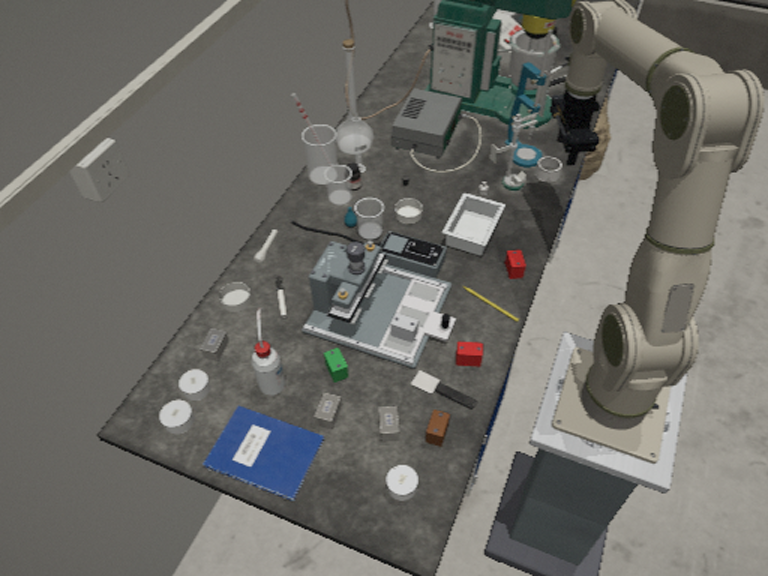

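View pics/wrist0.png

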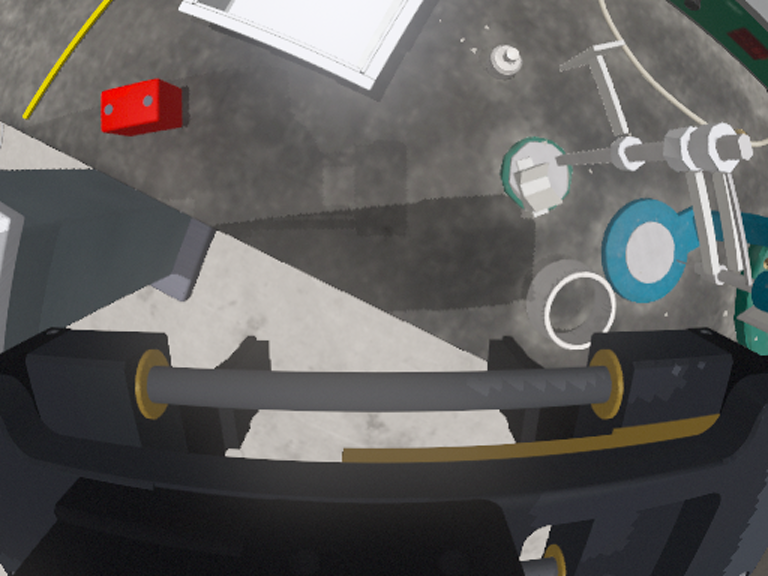

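```bash
cat >> h.py <<'E'
def ray(info,name,u,v):
    x=(u-info['cx'])/info['fx']; y=(v-info['cy'])/info['fy']
    if name=='wrist':
        t=np.hypot(x,y); s=np.sin(t)/t if t>1e-9 else 1
        d=np.array([x*s,y*s,np.cos(t)])
    else:
        d=np.array([x,y,1.]); d/=np.linalg.norm(d)
    return R.from_quat(info['rotation']).apply(d)
def pix2w(info,name,u,v,z):
    d=ray(info,name,u,v); o=np.array(info['origin']); return o+d*(z-o[2])/d[2]
def w2pix(info,name,p):
    c=R.from_quat(info['rotation']).inv().apply(np.array(p)-info['origin'])
    if name=='wrist':
        t=np.arctan2(np.hypot(c[0],c[1]),c[2]); k=t/max(np.hypot(c[0],c[1]),1e-9)
        return np.array([info['cx']+info['fx']*c[0]*k,info['cy']+info['fy']*c[1]*k])
    return np.array([info['cx']+info['fx']*c[0]/c[2],info['cy']+info['fy']*c[1]/c[2]])
E
python3 - <<'E'
from h import *
im=cv2.imread('raw_side.png')
cv2.imwrite('pics/side_z.png',cv2.resize(im[120:320,130:360],None,fx=3,fy=3,interpolation=cv2.INTER_CUBIC)[:600])
i=r.camera_info('side')
for n,u,v,z in [('pA',328,405,.04),('pB',388,417,.04),('stray',213,340,.04),('blk',405,318,.0755),('tray',474,222,.05),('knob',446,320,.06),('cap',356,250,.215),('bench corner',100,436,0)]:
    print(n,pix2w(i,'side',u/1.5,v/1.5,z).round(3))
E
```

```text
pA [0.586 0.274 0.04 ]
pB [0.451 0.25  0.04 ]
stray [0.919 0.221 0.04 ]
blk [0.509 0.009 0.075]
tray [ 0.464 -0.391  0.05 ]
knob [ 0.419 -0.035  0.06 ]
cap [ 0.649 -0.032  0.215]
bench corner [1.032 0.52  0.   ]
```

View pics/side_z.png

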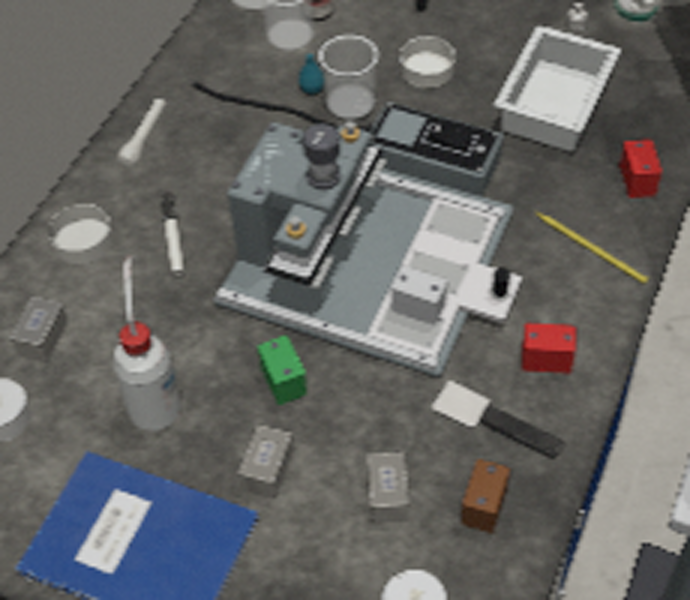

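```bash
cat >> h.py <<'E'
def st(): return r.read_state()
def yaw(s=None):
    s=s or st(); x=R.from_quat(s['eef_rot']).apply([1,0,0]); return np.degrees(np.arctan2(x[1],x[0]))
def plan(*targets,S=None):
    """targets: (x,y,z,yawdeg) of the TCP, tool down; prints row numbers relative to current pose"""
    s=st(); R0=R.from_quat(s['eef_rot']); p0=s['ee_pos']
    print('now',p0.round(4),'yaw',round(yaw(s),2),'w',round(s['width'],4),'t',round(s['time'],2),'F',np.round(s['ft_force'],1))
    for t in targets:
        p=np.array(t[:3]); a=np.radians(t[3]); x=np.array([np.cos(a),np.sin(a),0]); z=np.array([0,0,-1.]); y=np.cross(z,x)
        Rt=R.from_matrix(np.stack([x,y,z],1))
        sh=R0.inv().apply(p-p0)/0.025; rv=np.degrees((R0.inv()*Rt).as_rotvec())/5
        n=max(np.linalg.norm(p-p0)/.0625,np.linalg.norm(rv)*5/10.7)
        print('row',sh.round(2).tolist(),rv.round(2).tolist(),'rows>=%.1f'%n)
E
python3 - <<'E'
from h import *
plan((.42,-.05,.42,-90))
E
```

```text
now [ 0.2822 -0.5573  0.222 ] yaw -63.14 w 0.0872 t 0.15 F [0.6 0.  0.5]
row [-15.62, -14.08, -7.91] [0.0, 0.01, 5.37] rows>=9.0
```

carry_out([
  [[0, -15.6, -14.1, -7.9, 0, 0, 5.4], [0, -15.6, -14.1, -7.9, 0, 0, 5.4], [0, -15.6, -14.1, -7.9, 0, 0, 5.4], [0, -15.6, -14.1, -7.9, 0, 0, 5.4], [0, -15.6, -14.1, -7.9, 0, 0, 5.4], [0, -15.6, -14.1, -7.9, 0, 0, 5.4], [0, -15.6, -14.1, -7.9, 0, 0, 5.4], [0, -15.6, -14.1, -7.9, 0, 0, 5.4], [0, -15.6, -14.1, -7.9, 0, 0, 5.4], [0, -15.6, -14.1, -7.9, 0, 0, 5.4], [0, -15.6, -14.1, -7.9, 0, 0, 5.4]],
])

```text
time: 1.52
ee_pos: [0.4204, -0.0508, 0.4195]
eef_rot: [-0.706, 0.708, 0.001, -0.0]
ft_force: [0.4, -1.1, -0.6]
width: 0.0874
```

```bash
python3 - <<'E'
from h import *
plan((.42,-.05,.42,-90)); print(st()['joint_positions'].round(2))
i=r.camera_info('wrist'); print(i)
snap('wrist','w1.png',scale=1.5)
E
```

```text
now [ 0.4204 -0.0508  0.4195] yaw -90.16 w 0.0874 t 1.52 F [ 0.4 -1.1 -0.6]
row [-0.03, 0.02, -0.02] [0.01, 0.01, -0.03] rows>=0.0
[ 0.59 -0.13 -0.5   1.55 -0.06  1.71 -1.49]
{'fx': 297.3186396354542, 'fy': 297.3186396354542, 'cx': 252.32673359934782, 'cy': 198.9996219875015, 'origin': array([ 0.488965  , -0.0513237 ,  0.58239344]), 'rotation': array([-0.70081584,  0.7021335 ,  0.08942229, -0.08870946])}
```

View pics/w1.png

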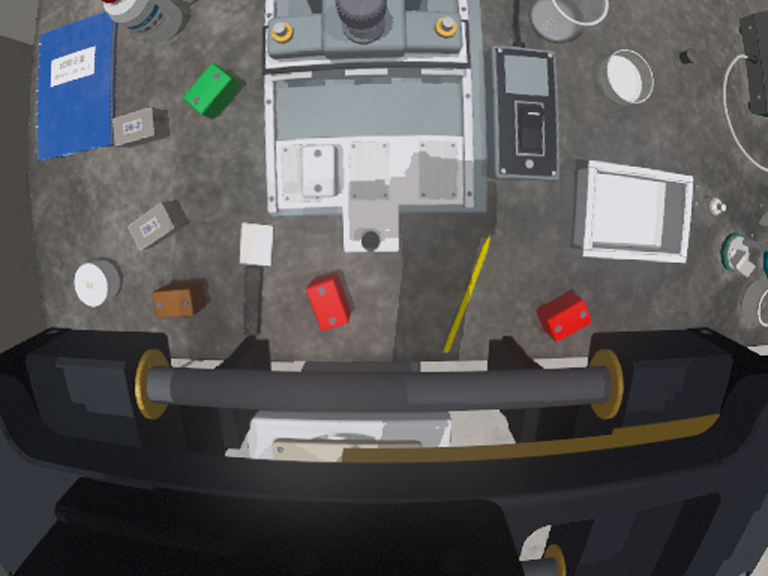

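```bash
python3 - <<'E'
from h import *
im=cv2.imread('raw_wrist.png')
def c(fn,x0,y0,x1,y1,s):
    cv2.imwrite('pics/'+fn,cv2.resize(im[y0:y1,x0:x1],None,fx=s,fy=s,interpolation=cv2.INTER_CUBIC))
c('w1a.png',20,50,150,180,4.5)
c('w1b.png',170,80,330,180,5)
c('w1c.png',370,90,480,190,5.5)
E
```

```text
(no output)
```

View pics/w1a.png

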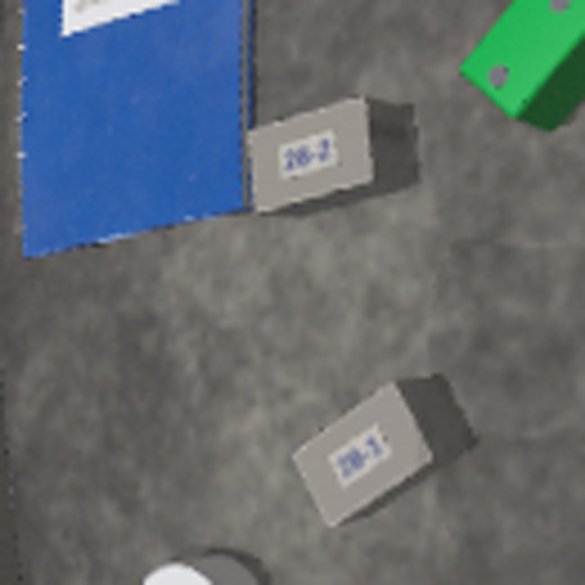

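View pics/w1b.png

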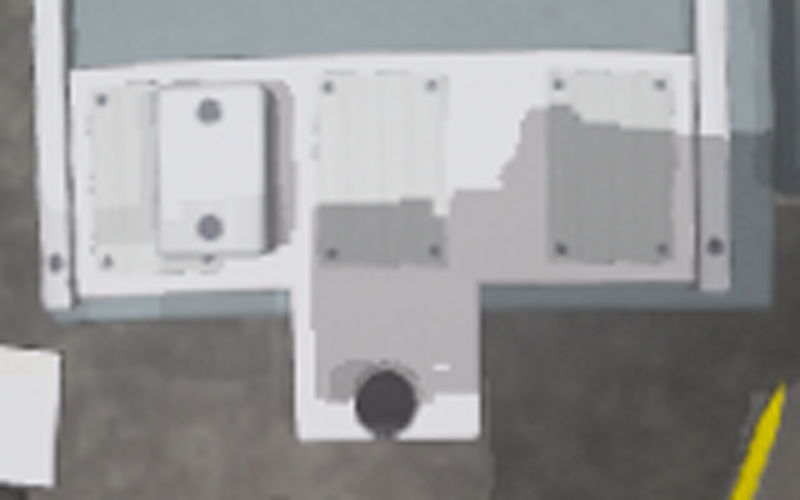

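View pics/w1c.png

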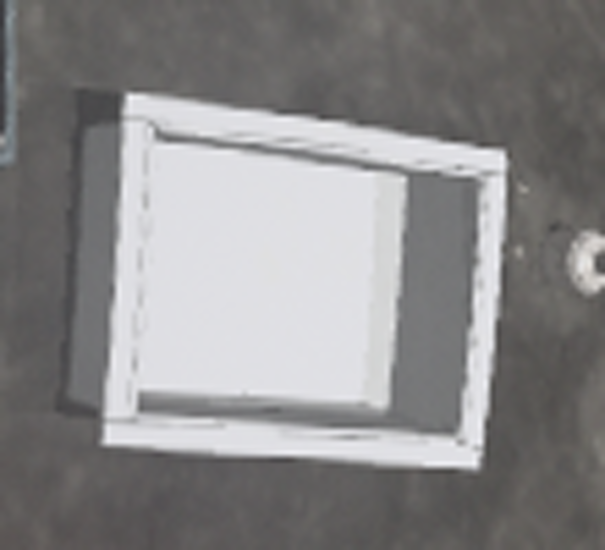

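```bash
cat >> h.py <<'E'
def quad(i,name,pts,off,s,z):
    W=np.array([pix2w(i,name,off[0]+(u+.5)/s-.5,off[1]+(v+.5)/s-.5,z)[:2] for u,v in pts]); 
    c=W.mean(0); e=[np.linalg.norm(W[k]-W[(k+1)%len(W)]) for k in range(len(W))]
    a=[np.degrees(np.arctan2(*(W[(k+1)%len(W)]-W[k])[::-1])) for k in range(len(W))]
    print('c',c.round(4),'edges',np.round(e,4),'ang',np.round(a,1)); return W
E
python3 - <<'E'
from h import *
i=r.camera_info('wrist')
A=dict(off=(20,50),s=4.5);B=dict(off=(170,80),s=5);C=dict(off=(370,90),s=5.5)
q=lambda n,p,k,z:(print(n,end=' '),quad(i,'wrist',p,k['off'],k['s'],z))
q('28-2',[(247,128),(362,97),(372,182),(258,213)],A,.04)
q('28-1',[(293,456),(399,383),(431,456),(332,526)],A,.04)
q('block',[(160,85),(268,85),(268,255),(158,255)],B,.0755)
q('pad2',[(327,87),(432,85),(434,250),(332,253)],B,.0255)
q('pad3',[(558,84),(660,84),(662,248),(561,248)],B,.0255)
q('pad1',[(101,99),(101,99),(208,260),(108,262)],B,.0255)
q('knob',[(386,401)],B,.0635)
q('tray',[(125,93),(508,152),(480,469),(102,444)],C,.055)
q('slidefar',[(70,70),(692,57)],B,.0255)
q('slidenear',[(75,293),(695,282)],B,.0255)
cap=[pix2w(i,'wrist',362/1.5,16/1.5,.215)]; print('cap',cap)
E
```

```text
28-2 c [0.587  0.2763] edges [0.0631 0.0398 0.0623 0.0412] ang [ -85.5 -172.    95.9    9. ]
28-1 c [0.4489 0.2526] edges [0.0658 0.0359 0.0619 0.0378] ang [ -63.9 -156.9  117.8   29.2]
block c [0.5075 0.0163] edges [0.0369 0.0583 0.0379 0.0586] ang [-92.  179.5  88.6  -1.5]
pad2 c [ 0.5086 -0.0395] edges [0.0387 0.0619 0.0379 0.0624] ang [ -89.4 -179.5   91.3    1.3]
pad3 c [ 0.5102 -0.1247] edges [0.0383 0.0621 0.0381 0.0617] ang [ -88.5 -178.9   91.     1.2]
pad1 c [0.5066 0.0549] edges [0.     0.0741 0.0383 0.0622] ang [   0.  -147.4   89.5    1.5]
knob c [ 0.4258 -0.0416] edges [0.] ang [0.]
tray c [ 0.4683 -0.4019] edges [0.176  0.1238 0.1761 0.1229] ang [-91.1 178.8  88.6  -1.3]
slidefar c [ 0.551  -0.0391] edges [0.2327 0.2327] ang [-89.3  90.7]
slidenear c [ 0.4657 -0.0402] edges [0.2341 0.2341] ang [-89.3  90.7]
cap [array([ 0.63586897, -0.03848761,  0.215     ])]
```

```bash
python3 - <<'E'
from h import *
i=r.camera_info('side')
for n,u,v,z in [('bottle base',268,388,0),('bottle base left',258,385,0),('bottle top',263,350,.1)]:
    print(n,pix2w(i,'side',u/1.5,v/1.5,z).round(3))
plan((.5075,.0163,.15,-91),(.5075,.0163,.036,-91))
E
```

```text
bottle base [0.748 0.268 0.   ]
bottle base left [0.774 0.27  0.   ]
bottle top [0.764 0.233 0.1  ]
now [ 0.4203 -0.0514  0.4193] yaw -90.23 w 0.0867 t 1.57 F [ 0.2 -0.5  1. ]
row [-2.71, -3.49, 10.77] [0.02, 0.01, 0.15] rows>=4.7
row [-2.71, -3.5, 15.33] [0.02, 0.01, 0.15] rows>=6.4
```

carry_out([
  [[60, -2.71, -3.5, 10.8, 0, 0, 0.15], [60, -2.71, -3.5, 10.8, 0, 0, 0.15], [60, -2.71, -3.5, 10.8, 0, 0, 0.15], [60, -2.71, -3.5, 10.8, 0, 0, 0.15], [60, -2.71, -3.5, 10.8, 0, 0, 0.15], [60, -2.71, -3.5, 10.8, 0, 0, 0.15], [60, -2.71, -3.5, 12.8, 0, 0, 0.15], [60, -2.71, -3.5, 14.0, 0, 0, 0.15], [60, -2.71, -3.5, 14.8, 0, 0, 0.15], [60, -2.71, -3.5, 15.3, 0, 0, 0.15], [60, -2.71, -3.5, 15.3, 0, 0, 0.15]],
], grip_force=30)

```text
time: 2.95
ee_pos: [0.5075, 0.0155, 0.0372]
eef_rot: [-0.701, 0.714, 0.001, -0.0]
ft_force: [0.1, 0.4, 0.5]
width: 0.0664
```

```bash
python3 - <<'E'
from h import *
plan((.5075,.0163,.036,-91))
snap('wrist','w2.png',scale=1.5)
E
```

```text
now [0.5075 0.0155 0.0372] yaw -91.05 w 0.0664 t 2.95 F [0.1 0.4 0.5]
row [-0.03, 0.0, 0.05] [0.02, 0.01, -0.01] rows>=0.0
```

View pics/w2.png

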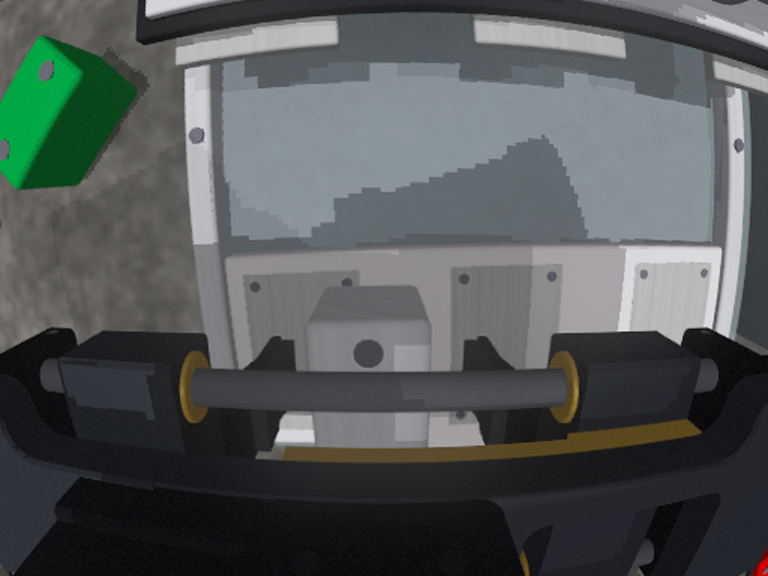

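The block stands between the fingers. Grip it and lift.

carry_out([
  [[255, 0, 0, 0, 0, 0, 0], [255, 0, 0, 0, 0, 0, 0], [255, 0, 0, 0, 0, 0, 0], [255, 0, 0, 0, 0, 0, 0], [255, 0, 0, -1, 0, 0, 0], [255, 0, 0, -3, 0, 0, 0], [255, 0, 0, -5, 0, 0, 0], [255, 0, 0, -6, 0, 0, 0], [255, 0, 0, -6, 0, 0, 0]],
], grip_force=40)

```text
time: 4.12
ee_pos: [0.5088, 0.0156, 0.1888]
eef_rot: [-0.701, 0.714, -0.001, 0.001]
ft_force: [-0.5, -0.5, -2.6]
width: 0.038
```

```bash
python3 - <<'E'
from h import *
plan((.4683,-.4019,.186,-91),(.4683,-.4019,.018,-91))
E
```

```text
now [0.5088 0.0156 0.1888] yaw -91.04 w 0.038 t 4.12 F [-0.5 -0.5 -2.6]
row [16.73, 1.32, 0.11] [-0.02, 0.0, -0.01] rows>=6.7
row [16.73, 1.33, 6.83] [-0.02, 0.0, -0.01] rows>=7.2
```

carry_out([
  [[255, 16.7, 1.3, 0, 0, 0, 0], [255, 16.7, 1.3, 0, 0, 0, 0], [255, 16.7, 1.3, 0, 0, 0, 0], [255, 16.7, 1.3, 0, 0, 0, 0], [255, 16.7, 1.3, 0, 0, 0, 0], [255, 16.7, 1.3, 0, 0, 0, 0], [255, 16.7, 1.3, 0, 0, 0, 0], [255, 16.7, 1.3, 0, 0, 0, 0], [255, 16.7, 1.3, 0, 0, 0, 0]],
])

```text
time: 5.25
ee_pos: [0.4684, -0.4, 0.1866]
eef_rot: [-0.701, 0.713, 0.001, 0.001]
ft_force: [-0.3, 0.1, -2.6]
width: 0.0376
```

```bash
python3 - <<'E'
from h import *
plan((.4683,-.4019,.0165,-91))
snap('wrist','w3.png',scale=1.5)
E
```

```text
now [ 0.4684 -0.4     0.1866] yaw -91.01 w 0.0376 t 5.25 F [-0.3  0.1 -2.6]
row [0.09, 0.0, 6.8] [0.0, 0.03, -0.0] rows>=2.7
```

View pics/w3.png

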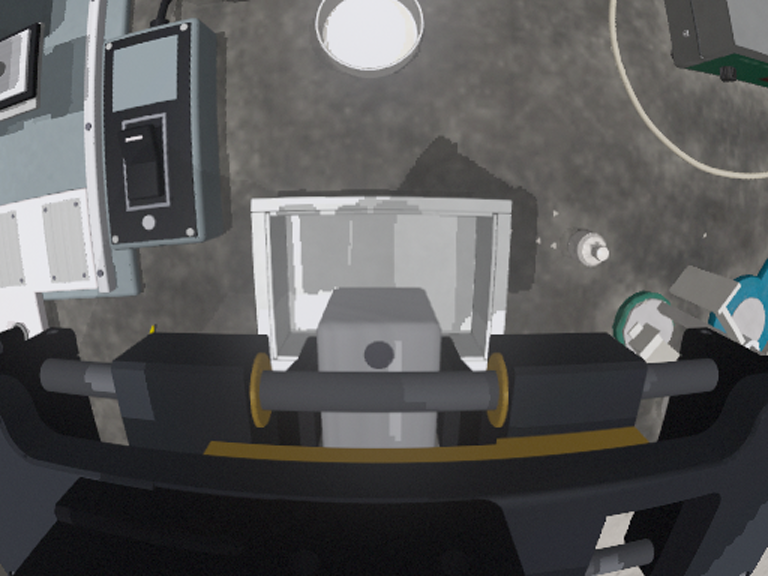

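carry_out([
  [[255, 0.1, 0, 2, 0, 0, 0], [255, 0.1, 0, 4, 0, 0, 0], [255, 0.1, 0, 5.5, 0, 0, 0], [255, 0.1, 0, 6.3, 0, 0, 0], [255, 0.1, 0, 6.75, 0, 0, 0], [255, 0.1, 0, 6.8, 0, 0, 0], [60, 0.1, 0, 6.8, 0, 0, 0], [60, 0.1, 0, 6.8, 0, 0, 0], [60, 0.1, 0, 6.8, 0, 0, 0]],
])

```text
time: 6.42
ee_pos: [0.4694, -0.4021, 0.0181]
eef_rot: [-0.701, 0.713, -0.0, 0.001]
ft_force: [0.4, -0.8, 0.2]
width: 0.0597
```

```bash
python3 - <<'E'
from h import *
plan((.4683,-.4019,.2,-91),(.42,.15,.36,-65))
E
```

```text
now [ 0.4694 -0.4021  0.0181] yaw -90.95 w 0.0597 t 6.42 F [ 0.4 -0.8  0.2]
row [-0.01, 0.03, -7.28] [-0.02, 0.01, 0.01] rows>=2.9
row [-22.06, 2.32, -13.66] [-0.02, 0.01, -5.19] rows>=10.4
```

carry_out([
  [[20, 0, 0, -2, 0, 0, 0], [20, 0, 0, -4.5, 0, 0, 0], [20, 0, 0, -7, 0, 0, 0], [20, -22, 2.3, -12, 0, 0, -5], [20, -22, 2.3, -12, 0, 0, -10], [20, -22, 2.3, -12, 0, 0, -15], [20, -22, 2.3, -12, 0, 0, -20], [20, -22, 2.3, -12, 0, 0, -23.5], [20, -22, 2.3, -12, 0, 0, -23.5], [20, -22, 2.3, -12, 0, 0, -23.5], [20, -22, 2.3, -12, 0, 0, -23.5], [20, -22, 2.3, -12, 0, 0, -23.5]],
])

```text
time: 7.92
ee_pos: [0.4203, 0.1461, 0.3186]
eef_rot: [0.999, 0.053, 0.002, 0.0]
ft_force: [0.4, 0.2, -0.1]
width: 0.0801
```

```bash
python3 - <<'E'
from h import *
i=r.camera_info('wrist');print(i)
plan((.4489,.2526,.1,26.5)); print(st()['joint_positions'].round(2))
snap('wrist','w4.png',scale=1.5)
E
```

```text
{'fx': 297.3186396354542, 'fy': 297.3186396354542, 'cx': 252.32673359934782, 'cy': 198.9996219875015, 'origin': array([0.41291863, 0.21349067, 0.48153795]), 'rotation': array([0.99061875, 0.05267324, 0.00890517, 0.12578042])}
now [0.4203 0.1461 0.3186] yaw 6.08 w 0.0801 t 7.92 F [ 0.4  0.2 -0.1]
row [1.56, -4.12, 8.75] [0.01, -0.04, -4.08] rows>=3.9
[ 0.53 -0.1  -0.88  1.71 -0.07  1.49 -0.24]
```

View pics/w4.png

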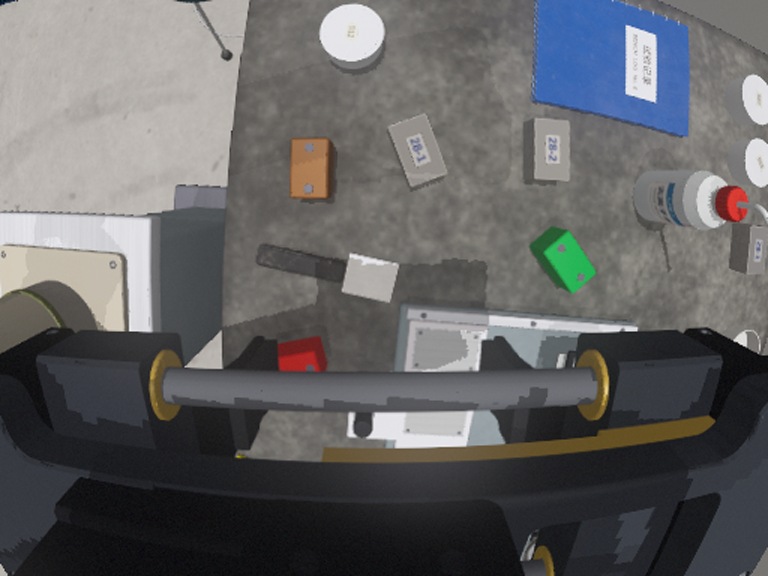

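```bash
python3 - <<'E'
from h import *
im=cv2.imread('raw_wrist.png')
cv2.imwrite('pics/w4z.png',cv2.resize(im[70:130,250:390],None,fx=5.5,fy=5.5,interpolation=cv2.INTER_CUBIC))
E
```

```text
(no output)
```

View pics/w4z.png

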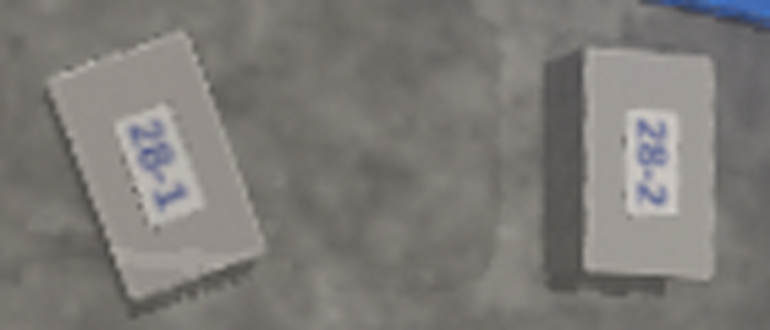

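```bash
python3 - <<'E'
from h import *
i=r.camera_info('wrist')
quad(i,'wrist',[(48,84),(182,33),(266,245),(134,301)],(250,70),5.5,.04)
quad(i,'wrist',[(584,47),(715,60),(713,281),(584,274)],(250,70),5.5,.04)
plan((.4489,.2526,.1,26.5))
E
```

```text
c [0.4464 0.2642] edges [0.0389 0.0623 0.0392 0.0635] ang [  29.6  -61.1 -148.7  118.6]
c [0.5853 0.2894] edges [0.0409 0.0647 0.0405 0.065 ] ang [   7.7  -82.7 -171.8   97.7]
now [0.4189 0.1547 0.3206] yaw 7.15 w 0.0801 t 7.97 F [-3.3  6.1  1.2]
row [1.62, -3.72, 8.84] [-0.01, -0.07, -3.87] rows>=3.9
```

```bash
python3 - <<'E'
from h import *
i=r.camera_info('wrist')
i['origin']=np.array([0.41291863, 0.21349067, 0.48153795]); i['rotation']=np.array([0.99061875, 0.05267324, 0.00890517, 0.12578042])
quad(i,'wrist',[(48,84),(182,33),(266,245),(134,301)],(250,70),5.5,.04)
quad(i,'wrist',[(584,47),(715,60),(713,281),(584,274)],(250,70),5.5,.04)
plan((.4482,.254,.1,28),(.4482,.254,.007,28))
E
```

```text
c [0.4489 0.2541] edges [0.0387 0.0619 0.039  0.0631] ang [  28.5  -62.2 -149.8  117.6]
c [0.5873 0.2765] edges [0.0406 0.0642 0.0402 0.0645] ang [   6.6  -83.8 -172.9   96.6]
now [0.4189 0.1547 0.3206] yaw 7.15 w 0.0801 t 7.97 F [-3.3  6.1  1.2]
row [1.6, -3.78, 8.84] [-0.01, -0.08, -4.17] rows>=3.9
row [1.58, -3.77, 12.56] [-0.01, -0.08, -4.17] rows>=5.3
```

carry_out([
  [[60, 1.6, -3.78, 8.8, 0, 0, -2.1], [60, 1.6, -3.78, 8.8, 0, 0, -4.2], [60, 1.6, -3.78, 8.8, 0, 0, -4.2], [60, 1.6, -3.78, 8.8, 0, 0, -4.2], [60, 1.6, -3.78, 8.8, 0, 0, -4.2], [60, 1.6, -3.78, 8.8, 0, 0, -4.2], [60, 1.6, -3.78, 8.8, 0, 0, -4.2]],
])

```text
time: 8.85
ee_pos: [0.4494, 0.2536, 0.1031]
eef_rot: [0.97, 0.243, 0.005, -0.0]
ft_force: [0.2, 0.1, 0.8]
width: 0.0671
```

```bash
python3 - <<'E'
from h import *
plan((.4489,.2535,.007,28.3))
snap('wrist','w5.png',scale=1.5)
E
```

```text
now [0.4494 0.2536 0.1031] yaw 28.07 w 0.0671 t 8.85 F [0.2 0.1 0.8]
row [-0.06, -0.01, 3.84] [0.02, -0.11, -0.05] rows>=1.5
```

View pics/w5.png

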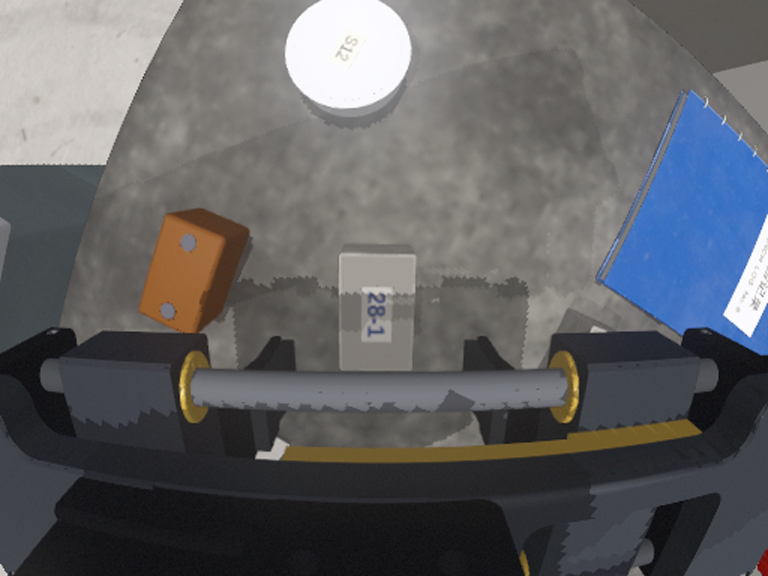

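carry_out([
  [[60, 0, 0, 1.5, 0, 0, 0], [60, 0, 0, 2.8, 0, 0, 0], [60, 0, 0, 3.5, 0, 0, 0], [60, 0, 0, 3.8, 0, 0, 0], [60, 0, 0, 3.8, 0, 0, 0], [255, 0, 0, 3.8, 0, 0, 0], [255, 0, 0, 3.8, 0, 0, 0], [255, 0, 0, 3.8, 0, 0, 0], [255, 0, 0, 3.8, 0, 0, 0]],
])

```text
time: 10.02
ee_pos: [0.4504, 0.2538, 0.0082]
eef_rot: [0.97, 0.242, 0.005, -0.0]
ft_force: [-0.7, 0.2, 4.0]
width: 0.0399
```

```bash
python3 - <<'E'
from h import *
s=st()
R0=R.from_quat(s['eef_rot']); print(s['joint_positions'].round(2))
# pad1 / pad2 poses
plan((s['ee_pos'][0],s['ee_pos'][1],.14,yaw(s)),(.5071,.0455,.14,91),(.5086,-.0395,.14,91))
E
```

```text
[ 0.15  0.48 -0.88  1.93  0.46  0.94 -0.46]
now [0.4504 0.2538 0.0082] yaw 28.06 w 0.0399 t 10.03 F [-0.7  0.2  4. ]
row [0.05, 0.01, -5.27] [0.03, -0.11, -0.0] rows>=2.1
row [-1.86, 8.43, -5.27] [0.08, -0.09, -12.59] rows>=5.9
row [-3.41, 11.46, -5.28] [0.08, -0.09, -12.59] rows>=5.9
```

carry_out([
  [[255, 0, 0, -1, 0, 0, 0], [255, 0, 0, -3, 0, 0, 0], [255, 0, 0, -5.2, 0, 0, 0], [255, -3.41, 11.46, -5.3, 0, 0, -2.1], [255, -3.41, 11.46, -5.3, 0, 0, -4.2], [255, -3.41, 11.46, -5.3, 0, 0, -6.3], [255, -3.41, 11.46, -5.3, 0, 0, -8.4], [255, -3.41, 11.46, -5.3, 0, 0, -10.5], [255, -3.41, 11.46, -5.3, 0, 0, -12.6], [255, -3.41, 11.46, -5.3, 0, 0, -12.6], [255, -3.41, 11.46, -5.3, 0, 0, -12.6], [255, -3.41, 11.46, -5.3, 0, 0, -12.6]],
])

```text
time: 11.52
ee_pos: [0.5084, -0.039, 0.1404]
eef_rot: [0.701, 0.713, 0.004, 0.002]
ft_force: [0.3, 0.1, -1.5]
width: 0.0398
```

```bash
python3 - <<'E'
from h import *
plan((.5086,-.0395,.034,91));print(st()['joint_positions'].round(2))
snap('wrist','w6.png',scale=1.5)
E
```

```text
now [ 0.5084 -0.039   0.1404] yaw 90.98 w 0.0398 t 11.53 F [ 0.3  0.1 -1.5]
row [-0.03, -0.03, 4.26] [0.11, -0.03, -0.0] rows>=1.7
[ 0.92  0.29 -1.05  1.83  0.28  1.16  1.37]
```

View pics/w6.png

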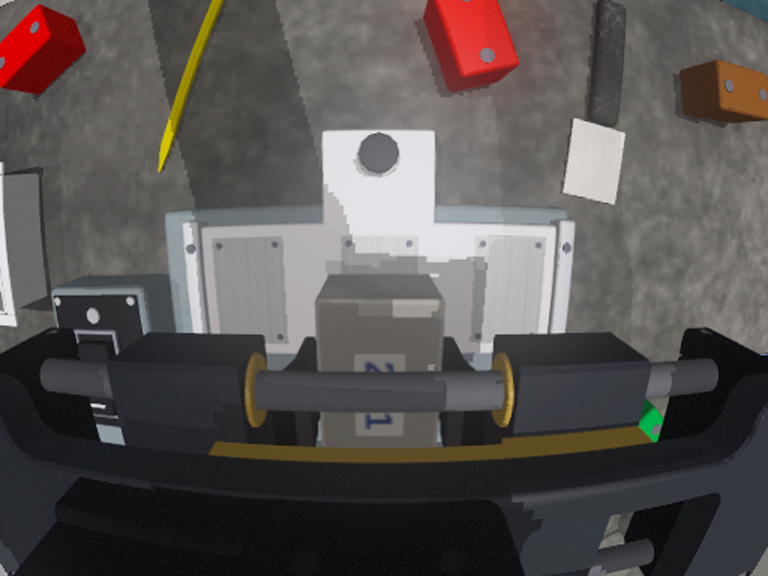

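```bash
python3 - <<'E'
from h import *
i=r.camera_info('wrist')
print(pix2w(i,'wrist',378/1.5,153/1.5,.0635))
# prism top front edge in grip: top z = tcp+.0318
z=st()['ee_pos'][2]+.0318
for u,v in [(318,300),(442,298)]: print(pix2w(i,'wrist',u/1.5,v/1.5,z))
quad(i,'wrist',[(345,243),(412,243)],(0,0),1.5,.0255); print(quad(i,'wrist',[(482,243),(540,244)],(0,0),1.5,.0255))
E
```

```text
[ 0.42420828 -0.04074296  0.0635    ]
[ 0.47529807 -0.05826687  0.17226551]
[ 0.47399782 -0.02044047  0.17226551]
c [ 0.4778 -0.0396] edges [0.042 0.042] ang [ 91. -89.]
c [0.4755 0.0463] edges [0.0398 0.0398] ang [ 91.5 -88.5]
[[0.4760355  0.02640363]
 [0.47500716 0.06617795]]
```

carry_out([
  [[255, 0, 0.04, 1.5, 0, 0, 0], [255, 0, 0.04, 3, 0, 0, 0], [255, 0, 0.04, 3.8, 0, 0, 0], [255, 0, 0.04, 4.15, 0, 0, 0], [255, 0, 0.04, 4.25, 0, 0, 0], [255, 0, 0.04, 4.25, 0, 0, 0], [60, 0, 0.04, 4.25, 0, 0, 0], [60, 0, 0.04, 4.25, 0, 0, 0], [60, 0, 0.04, 4.25, 0, 0, 0], [60, 0, 0.04, 2, 0, 0, 0], [60, 0, 0.04, -1, 0, 0, 0], [60, 0, 0.04, -3, 0, 0, 0]],
])

```text
time: 13.08
ee_pos: [0.5084, -0.0389, 0.2175]
eef_rot: [0.701, 0.713, 0.004, 0.003]
ft_force: [0.7, -0.6, -0.0]
width: 0.0666
```

```bash
python3 - <<'E'
from h import *
plan((.587,.2764,.1,7),(.587,.2764,.2,7));print(st()['joint_positions'].round(2))
E
```

```text
now [ 0.5084 -0.0389  0.2175] yaw 91.03 w 0.0666 t 13.07 F [ 0.7 -0.6 -0. ]
row [12.54, 3.32, 4.76] [0.07, -0.1, 16.81] rows>=7.9
row [12.55, 3.36, 0.76] [0.07, -0.1, 16.81] rows>=7.9
[ 0.98  0.21 -1.1   1.73  0.19  1.31  1.43]
```

carry_out([
  [[60, 12.5, 3.35, 0.8, 0, 0, 2.1], [60, 12.5, 3.35, 0.8, 0, 0, 4.2], [60, 12.5, 3.35, 0.8, 0, 0, 6.3], [60, 12.5, 3.35, 0.8, 0, 0, 8.4], [60, 12.5, 3.35, 0.8, 0, 0, 10.5], [60, 12.5, 3.35, 0.8, 0, 0, 12.6], [60, 12.5, 3.35, 0.8, 0, 0, 14.7], [60, 12.5, 3.35, 0.8, 0, 0, 16.8], [60, 12.5, 3.35, 0.8, 0, 0, 16.8], [60, 12.5, 3.35, 0.8, 0, 0, 16.8], [60, 12.5, 3.35, 0.8, 0, 0, 16.8]],
])

```text
time: 14.45
ee_pos: [0.5867, 0.275, 0.199]
eef_rot: [0.998, 0.062, 0.005, -0.001]
ft_force: [-0.4, -0.4, 0.3]
width: 0.0664
```

```bash
python3 - <<'E'
from h import *
plan((.587,.2764,.1,7));print(st()['joint_positions'].round(2))
i=r.camera_info('wrist')
snap('wrist','w7.png',scale=1.5)
import pickle; pickle.dump(i,open('i.pkl','wb'))
E
```

```text
now [0.5867 0.275  0.199 ] yaw 7.15 w 0.0664 t 14.45 F [-0.4 -0.4  0.3]
row [-0.02, -0.05, 3.96] [-0.01, -0.11, 0.03] rows>=1.6
[ 0.06  0.51 -0.8   1.4   0.37  1.37 -0.62]
```

View pics/w7.png

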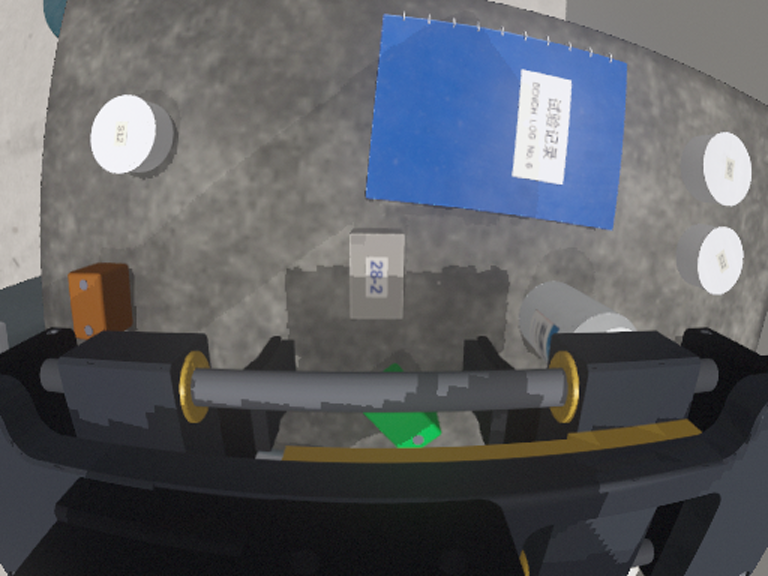

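```bash
python3 - <<'E'
from h import *
import pickle; i=pickle.load(open('i.pkl','rb'))
quad(i,'wrist',[(350,234),(404,235),(403,319),(349,318)],(0,0),1.5,.04)
for z in (0,.05,.1): print(z,pix2w(i,'wrist',522/1.5,310/1.5,z),pix2w(i,'wrist',550/1.5,350/1.5,z))
plan((.587,.2764,.007,7))
E
python3 - <<'E'
from h import *
snap('side','s7.png',crop=(130,180,330,330),scale=3.5)
E
```

```text
c [0.5872 0.2763] edges [0.0391 0.0635 0.0408 0.0634] ang [   6.   -82.8 -174.1   95.7]
0 [0.7189652  0.25519595 0.        ] [0.75522912 0.22091793 0.        ]
0.05 [0.69938077 0.26716481 0.05      ] [0.73063659 0.23762061 0.05      ]
0.1 [0.67979633 0.27913366 0.1       ] [0.70604407 0.25432329 0.1       ]
now [0.5867 0.275  0.199 ] yaw 7.12 w 0.0665 t 14.5 F [-0.2 -0.3  0.2]
row [-0.06, -0.04, 7.68] [-0.01, -0.11, 0.02] rows>=3.1
```

View pics/s7.png

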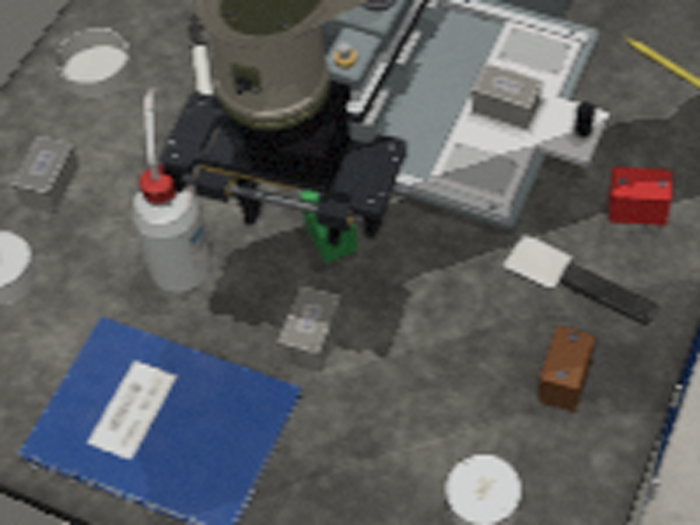

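carry_out([
  [[60, 0, 0, 2, 0, 0, 0], [60, 0, 0, 4, 0, 0, 0], [60, 0, 0, 6, 0, 0, 0], [60, 0, 0, 7, 0, 0, 0], [60, 0, 0, 7.65, 0, 0, 0], [60, 0, 0, 7.65, 0, 0, 0], [255, 0, 0, 7.65, 0, 0, 0], [255, 0, 0, 7.65, 0, 0, 0], [255, 0, 0, 7.65, 0, 0, 0], [255, 0, 0, 7.65, 0, 0, 0]],
])

```text
time: 15.8
ee_pos: [0.5887, 0.2755, 0.0083]
eef_rot: [0.998, 0.062, 0.005, -0.001]
ft_force: [-1.5, -1.8, 5.1]
width: 0.0395
```

```bash
python3 - <<'E'
from h import *
s=st();print(s['joint_positions'].round(2))
plan((s['ee_pos'][0],s['ee_pos'][1],.14,yaw(s)),(.5071,.0455,.15,91))
E
```

```text
[ 0.01  0.69 -0.72  1.57  0.5   1.06 -0.71]
now [0.5887 0.2755 0.0083] yaw 7.1 w 0.0395 t 15.8 F [-1.5 -1.8  5.1]
row [0.05, -0.01, -5.27] [-0.01, -0.11, 0.0] rows>=2.1
row [-4.32, 8.72, -5.72] [0.07, -0.1, -16.78] rows>=7.8
```

carry_out([
  [[255, 0, 0, -1, 0, 0, 0], [255, 0, 0, -3, 0, 0, 0], [255, 0, 0, -5.7, 0, 0, 0], [255, -4.32, 8.72, -5.7, 0, 0, -2.1], [255, -4.32, 8.72, -5.7, 0, 0, -4.2], [255, -4.32, 8.72, -5.7, 0, 0, -6.3], [255, -4.32, 8.72, -5.7, 0, 0, -8.4], [255, -4.32, 8.72, -5.7, 0, 0, -10.5], [255, -4.32, 8.72, -5.7, 0, 0, -12.6], [255, -4.32, 8.72, -5.7, 0, 0, -14.7], [255, -4.32, 8.72, -5.7, 0, 0, -16.8], [255, -4.32, 8.72, -5.7, 0, 0, -16.8]],
])

```text
time: 17.3
ee_pos: [0.5068, 0.0454, 0.1492]
eef_rot: [0.7, 0.714, 0.004, 0.002]
ft_force: [-0.0, 0.0, -1.9]
width: 0.0396
```

carry_out([
  [[255, 0, 0, 0, 0, 0, 0], [255, 0, 0, 0, 0, 0, 0]],
])

```text
time: 17.55
ee_pos: [0.5067, 0.0454, 0.1492]
eef_rot: [0.701, 0.713, 0.004, 0.003]
ft_force: [0.2, -0.8, -2.5]
width: 0.0398
```

```bash
python3 - <<'E'
from h import *
plan((.5071,.0455,.0345,91));print(st()['joint_positions'].round(2))
i=r.camera_info('wrist')
snap('wrist','w8.png',scale=1.5)
import pickle; pickle.dump(i,open('i.pkl','wb'))
E
```

```text
now [0.5067 0.0454 0.1492] yaw 90.97 w 0.0398 t 17.55 F [ 0.2 -0.8 -2.5]
row [-0.01, -0.03, 4.59] [0.11, -0.02, -0.01] rows>=1.8
[ 0.79  0.29 -1.1   1.82  0.28  1.18  1.19]
```

View pics/w8.png

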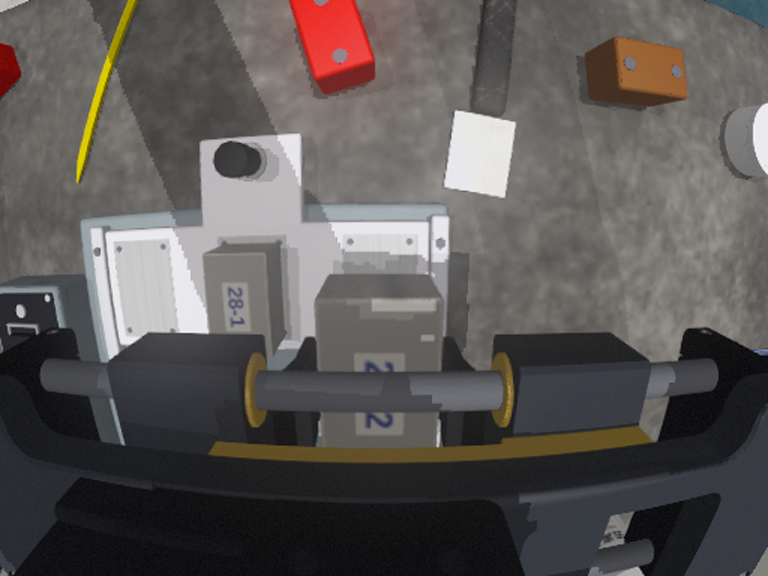

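```bash
python3 - <<'E'
from h import *
import pickle; i=pickle.load(open('i.pkl','rb'))
z=.149+.0318
for u,v in [(318,301),(440,298)]: print(pix2w(i,'wrist',u/1.5,v/1.5,z))
print('pad1 scr',quad(i,'wrist',[(350,241),(409,241)],(0,0),1.5,.0255))
print('28-1 front',quad(i,'wrist',[(206,252),(269,250)],(0,0),1.5,.0655))
E
```

```text
[0.47395568 0.02609177 0.1808    ]
[0.47237097 0.0633591  0.1808    ]
c [0.476  0.0455] edges [0.0381 0.0381] ang [ 91. -89.]
pad1 scr [[0.47631255 0.02641979]
 [0.47564581 0.06454096]]
c [ 0.4767 -0.0369] edges [0.0389 0.0389] ang [ 91.4 -88.6]
28-1 front [[ 0.47722481 -0.05632867]
 [ 0.47625617 -0.01744866]]
```

carry_out([
  [[255, 0, 0.06, 1.5, 0, 0, 0], [255, 0, 0.06, 3, 0, 0, 0], [255, 0, 0.06, 4, 0, 0, 0], [255, 0, 0.06, 4.5, 0, 0, 0], [255, 0, 0.06, 4.6, 0, 0, 0], [255, 0, 0.06, 4.6, 0, 0, 0], [60, 0, 0.06, 4.6, 0, 0, 0], [60, 0, 0.06, 4.6, 0, 0, 0], [60, 0, 0.06, 4.6, 0, 0, 0], [60, 0, 0.06, 2, 0, 0, 0], [60, 0, 0.06, -1, 0, 0, 0], [60, 0, 0.06, -3, 0, 0, 0]],
])

```text
time: 19.1
ee_pos: [0.5073, 0.0454, 0.2238]
eef_rot: [0.701, 0.713, 0.004, 0.003]
ft_force: [0.1, -0.6, 0.4]
width: 0.0664
```

```bash
python3 - <<'E'
from h import *
plan((.50,-.04,.3,91));print(st()['joint_positions'].round(2))
E
```

```text
now [0.5073 0.0454 0.2238] yaw 91.03 w 0.0664 t 19.1 F [ 0.1 -0.6  0.4]
row [-3.41, -0.32, -3.06] [0.11, -0.02, 0.01] rows>=1.8
[ 0.86  0.22 -1.15  1.72  0.2   1.32  1.26]
```

carry_out([
  [[60, -3.4, 0, -4, 0, 0, 0], [60, -3.4, 2, -4, 0, 0, 0], [60, -3.4, 2.5, -4, 0, 0, 0], [60, -3.4, 2.5, -4, 0, 0, 0], [60, -3.4, 2.5, -4, 0, 0, 0]],
])

```text
time: 19.73
ee_pos: [0.5699, -0.0377, 0.3238]
eef_rot: [0.7, 0.714, 0.004, 0.002]
ft_force: [0.1, 0.8, -0.3]
width: 0.0663
```

```bash
python3 - <<'E'
from h import *
i=r.camera_info('wrist')
snap('wrist','w9.png',crop=(100,50,380,250),scale=2.8)
import pickle; pickle.dump(i,open('i.pkl','wb'))
plan()
E
```

```text
now [ 0.5697 -0.0377  0.3239] yaw 91.11 w 0.0664 t 19.77 F [0.5 0.3 0.2]
```

View pics/w9.png

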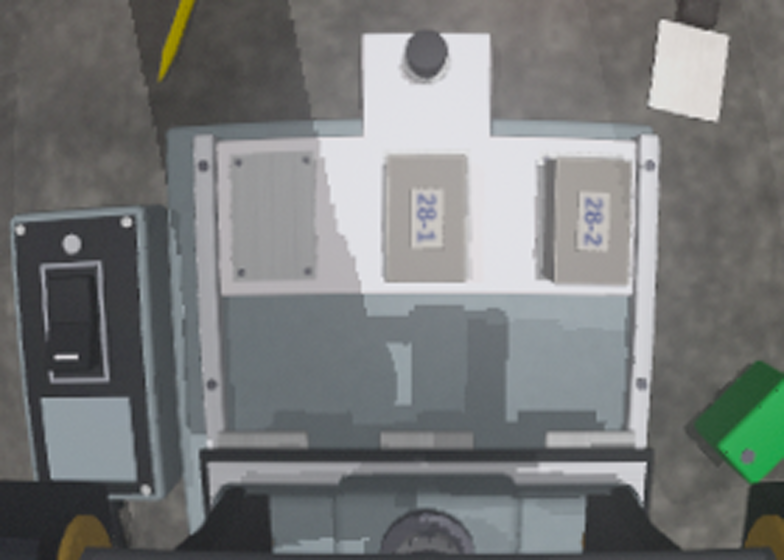

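```bash
python3 - <<'E'
from h import *
import pickle; i=pickle.load(open('i.pkl','rb'))
o=(100,50)
q=lambda n,p,z:(print(n,end=' '),quad(i,'wrist',p,o,2.8,z))
q('28-1',[(387,156),(467,155),(467,281),(386,282)],.0655)
q('28-2',[(556,158),(634,157),(629,285),(554,283)],.0655)
q('pad3',[(238,161),(306,160),(308,272),(240,272)],.0255)
q('knob',[(427,53)],.0635)
q('cap',[(428,548)],.2)
q('rocker frame',[(42,265),(100,262),(108,380),(50,383)],.051)
q('rocker indicator',[(66,357)],.06)
E
```

```text
28-1 c [ 0.5103 -0.0387] edges [0.0399 0.0639 0.041  0.0639] ang [  91.9    1.4  -88.2 -179.6]
28-2 c [0.5084 0.0461] edges [0.0405 0.0663 0.0395 0.0639] ang [  94.3    0.3  -89.2 -178.9]
pad3 c [ 0.5104 -0.1241] edges [0.0384 0.0625 0.0388 0.0626] ang [  89.8    1.3  -90.1 -179.1]
knob c [ 0.4256 -0.0403] edges [0.] ang [0.]
cap c [ 0.6281 -0.0361] edges [0.] ang [0.]
rocker frame c [ 0.5664 -0.2351] edges [0.0363 0.0664 0.0373 0.0679] ang [  90.8    1.1  -86.9 -179.6]
rocker indicator c [ 0.5841 -0.2374] edges [0.] ang [0.]
```

```bash
python3 - <<'E'
from h import *
plan((.4257,-.041,.14,91),(.4257,-.041,.034,91))
E
```

```text
now [ 0.5697 -0.0377  0.3239] yaw 91.11 w 0.0664 t 19.77 F [0.5 0.3 0.2]
row [-0.03, -5.83, 7.3] [0.1, -0.02, 0.02] rows>=3.7
row [-0.04, -5.86, 11.54] [0.1, -0.02, 0.02] rows>=5.2
```

carry_out([
  [[60, 0, -3, 3, 0.1, 0, 0], [60, 0, -5.85, 5, 0.1, 0, 0], [60, 0, -5.85, 7.3, 0.1, 0, 0], [60, 0, -5.85, 7.3, 0.1, 0, 0], [60, 0, -5.85, 7.3, 0.1, 0, 0], [60, 0, -5.85, 7.3, 0.1, 0, 0], [60, 0, -5.85, 9.3, 0.1, 0, 0], [60, 0, -5.85, 10.8, 0.1, 0, 0], [60, 0, -5.85, 11.5, 0.1, 0, 0], [60, 0, -5.85, 11.5, 0.1, 0, 0], [60, 0, -5.85, 11.5, 0.1, 0, 0]],
], grip_force=20)

```text
time: 21.15
ee_pos: [0.4276, -0.0398, 0.0365]
eef_rot: [0.7, 0.714, 0.002, 0.0]
ft_force: [-0.3, 0.3, 0.2]
width: 0.0666
```

carry_out([
  [[255, 0, 0, 0, 0, 0, 0], [255, 0, 0, 0, 0, 0, 0], [255, 0, 0, 0, 0, 0, 0], [255, 0, 0, 0, 0, 0, 0], [255, 0, 0, 0, 0, 0, 0]],
])

```text
time: 21.78
ee_pos: [0.4275, -0.0398, 0.0365]
eef_rot: [0.7, 0.714, 0.001, 0.0]
ft_force: [-0.3, -0.8, 0.7]
width: 0.0246
```

```bash
python3 - <<'E'
from h import *
plan((.5707,-.0385,.034,91)); print(st()['joint_positions'].round(2))
snap('side','s10.png',crop=(180,120,340,260),scale=4)
E
```

```text
now [ 0.4275 -0.0398  0.0365] yaw 91.12 w 0.0246 t 21.77 F [-0.3 -0.8  0.7]
row [-0.06, 5.73, 0.11] [0.03, -0.02, 0.02] rows>=2.3
[ 1.03  0.29 -1.11  2.11  0.32  0.92  1.33]
```

View pics/s10.png

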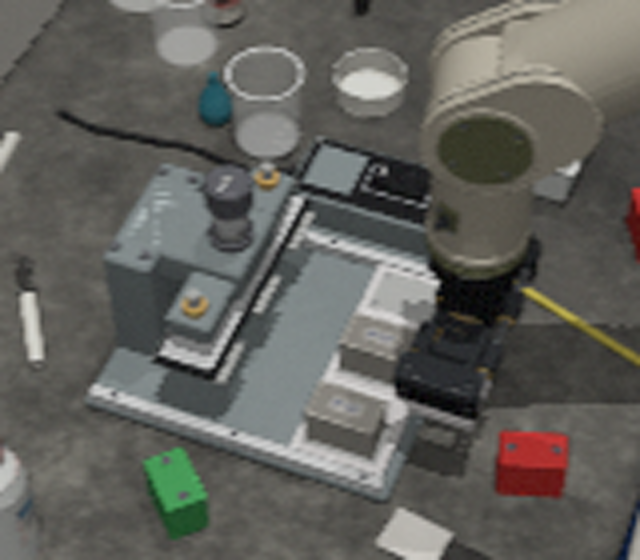

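carry_out([
  [[255, 0, 0.2, 0, 0, 0, 0], [255, 0, 0.6, 0, 0, 0, 0], [255, 0, 1.1, 0, 0, 0, 0], [255, 0, 1.6, 0, 0, 0, 0], [255, 0, 2.1, 0, 0, 0, 0], [255, 0, 2.6, 0, 0, 0, 0], [255, 0, 3.1, 0, 0, 0, 0], [255, 0, 3.6, 0, 0, 0, 0], [255, 0, 4.1, 0, 0, 0, 0], [255, 0, 4.6, 0, 0, 0, 0], [255, 0, 4.9, 0, 0, 0, 0], [255, 0, 5.1, 0, 0, 0, 0]],
])

```text
time: 23.32
ee_pos: [0.5553, -0.0378, 0.0366]
eef_rot: [0.7, 0.714, 0.001, 0.0]
ft_force: [-3.5, -1.6, -1.8]
width: 0.0211
```

```bash
python3 - <<'E'
from h import *
plan((.5725,-.037,.0365,91.1)); print(st()['joint_positions'].round(2))
snap('side','s11.png',crop=(180,120,340,260),scale=4)
E
```

```text
now [ 0.5553 -0.0378  0.0366] yaw 91.11 w 0.0211 t 23.32 F [-3.5 -1.6 -1.8]
row [0.02, 0.69, 0.01] [0.02, -0.01, 0.0] rows>=0.3
[ 0.76  0.56 -0.95  1.8   0.52  1.05  1.2 ]
```

View pics/s11.png

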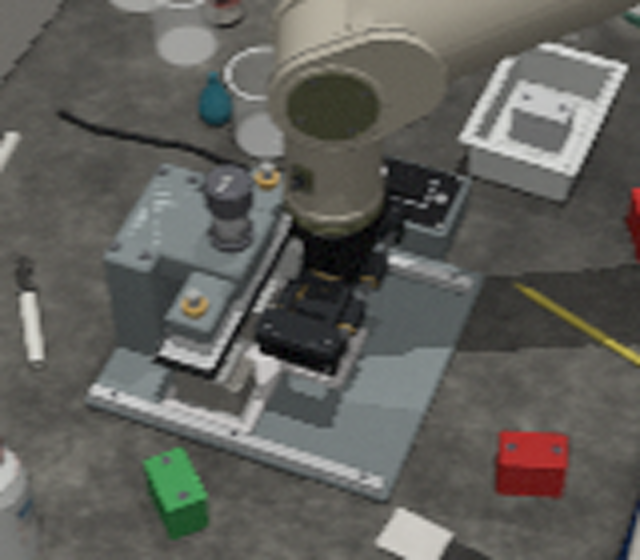

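carry_out([
  [[255, 0, 0.2, 0, 0, 0, 0], [255, 0, 0.4, 0, 0, 0, 0], [255, 0, 0.55, 0, 0, 0, 0], [255, 0, 0.65, 0, 0, 0, 0], [255, 0, 0.7, 0, 0, 0, 0], [255, 0, 0.7, 0, 0, 0, 0]],
])

```text
time: 24.12
ee_pos: [0.5725, -0.0375, 0.0366]
eef_rot: [0.7, 0.714, 0.001, -0.0]
ft_force: [-6.1, -0.5, 0.9]
width: 0.0212
```

```bash
python3 - <<'E'
from h import *
plan((.5725,-.037,.0365,91.1)); print(st()['joint_positions'].round(2))
E
```

```text
now [ 0.5725 -0.0375  0.0366] yaw 91.11 w 0.0212 t 24.12 F [-6.1 -0.5  0.9]
row [0.02, -0.0, 0.0] [0.01, -0.01, 0.0] rows>=0.0
[ 0.73  0.59 -0.94  1.75  0.53  1.07  1.2 ]
```

Nudge a few millimetres further to find the stop by force.

carry_out([
  [[255, 0, 0.05, 0, 0, 0, 0], [255, 0, 0.1, 0, 0, 0, 0], [255, 0, 0.1, 0, 0, 0, 0]],
])

```text
time: 24.5
ee_pos: [0.5726, -0.0375, 0.0364]
eef_rot: [0.7, 0.714, -0.002, -0.002]
ft_force: [-16.3, -2.0, 10.2]
width: 0.0208
```

carry_out([
  [[60, 0, 0, 0, 0, 0, 0], [60, 0, 0, 0, 0, 0, 0], [60, 0, 0, 0, 0, 0, 0], [60, 0, 0, -1.5, 0, 0, 0], [60, 0, -1, -3, 0, 0, 0], [60, 0, -4, -5, 0, 0, 0], [60, 0, -4, -8, 0, 0, 0], [60, 0, -4, -11, 0, 0, 0], [60, 0, -4, -12, 0, 0, 0]],
])

```text
time: 25.62
ee_pos: [0.4739, -0.0393, 0.3342]
eef_rot: [0.7, 0.714, -0.002, -0.001]
ft_force: [1.6, -1.5, -0.0]
width: 0.0665
```

```bash
python3 - <<'E'
from h import *
plan((.6535,-.037,.33,91)); print(st()['joint_positions'].round(2))
i=r.camera_info('wrist')
snap('wrist','w12.png',scale=1.5)
snap('side','s12.png',crop=(180,120,340,260),scale=4)
E
```

```text
now [ 0.4739 -0.0393  0.3342] yaw 91.12 w 0.0665 t 25.62 F [ 1.6 -1.5 -0. ]
row [-0.05, 7.19, 0.14] [-0.04, 0.02, 0.02] rows>=2.9
[ 1.18  0.03 -1.2   1.6   0.03  1.53  1.58]
```

View pics/s12.png

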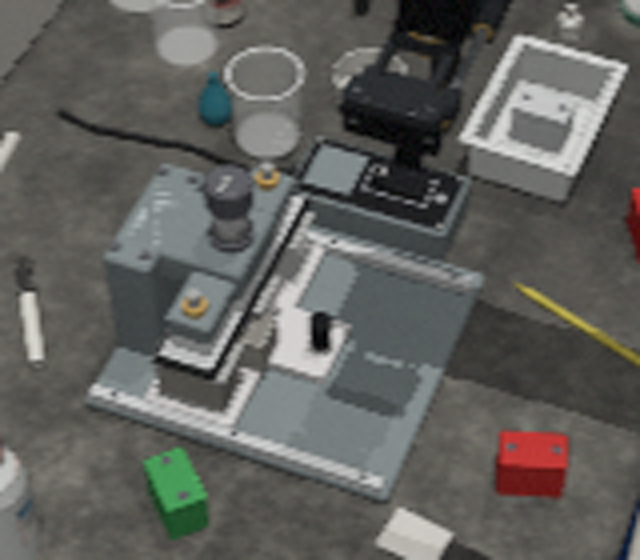

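View pics/w12.png

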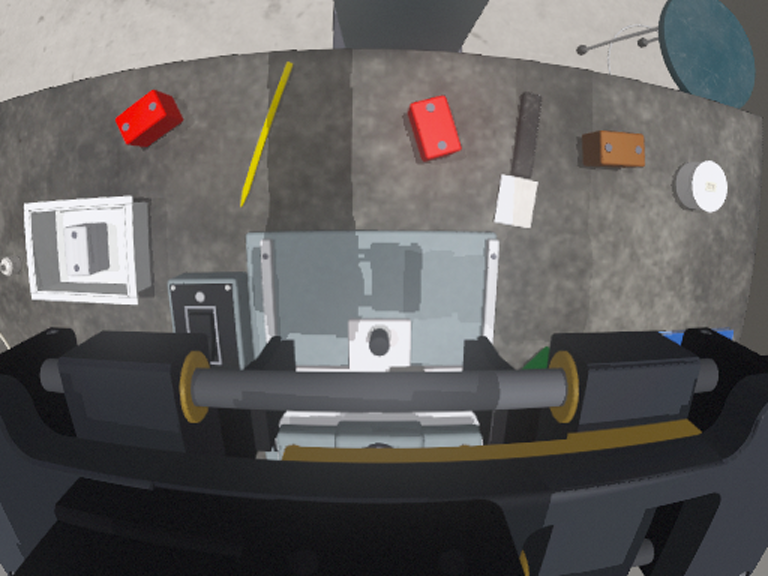

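carry_out([
  [[60, 0, 11, 0, 0, 0, 0], [60, 0, 11, 0, 0, 0, 0], [60, 0, 11, 0, 0, 0, 0], [60, 0, 11, 0, 0, 0, 0], [60, 0, 11, 0, 0, 0, 0], [60, 0, 11, 0, 0, 0, 0], [60, 0, 11, 0, 0, 0, 0]],
])

```text
time: 26.6
ee_pos: [0.7514, -0.0328, 0.3387]
eef_rot: [0.7, 0.714, 0.0, 0.002]
ft_force: [-0.3, -0.6, -0.0]
width: 0.0663
```

```bash
python3 - <<'E'
from h import *
plan(); print(st()['joint_positions'].round(2))
i=r.camera_info('wrist')
import pickle; pickle.dump(i,open('i.pkl','wb'))
snap('wrist','w13.png',scale=1.5)
E
```

```text
now [ 0.7514 -0.0328  0.3387] yaw 91.19 w 0.0663 t 26.6 F [-0.3 -0.6 -0. ]
[ 0.38  0.78 -1.01  0.76  0.67  1.83  1.33]
```

View pics/w13.png

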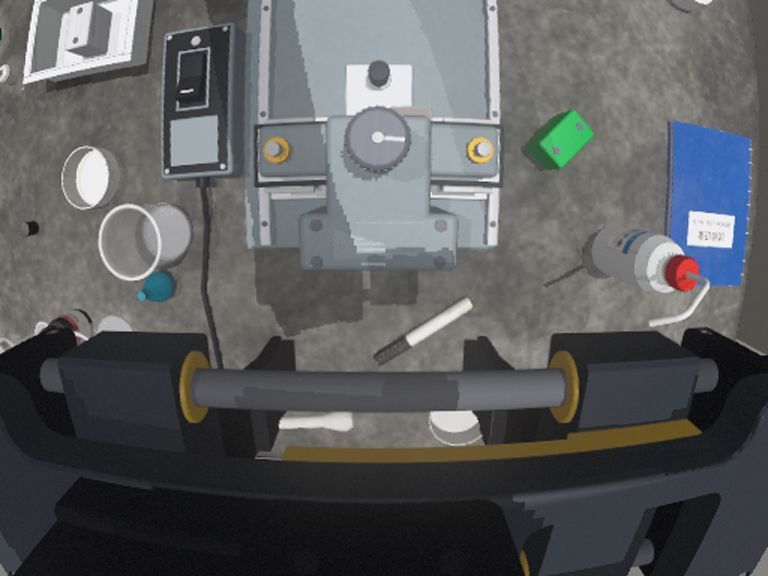

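```bash
python3 - <<'E'
from h import *
import pickle; i=pickle.load(open('i.pkl','rb'))
im=cv2.imread('raw_wrist.png')
cv2.imwrite('pics/w13z.png',cv2.resize(im[30:130,160:350],None,fx=4,fy=4,interpolation=cv2.INTER_CUBIC))
for z in (.205,.217): print(z,pix2w(i,'wrist',378/1.5,139/1.5,z))
print('knob',pix2w(i,'wrist',379/1.5,69/1.5,.0635))
print('rods',pix2w(i,'wrist',276/1.5,149/1.5,.161),pix2w(i,'wrist',481/1.5,149/1.5,.161))
E
```

```text
0.205 [ 0.65336011 -0.03568489  0.205     ]
0.217 [ 0.65456658 -0.03561283  0.217     ]
knob [ 0.56798979 -0.03708795  0.0635    ]
rods [ 0.65626269 -0.11383786  0.161     ] [0.6529461  0.04283414 0.161     ]
```

View pics/w13z.png

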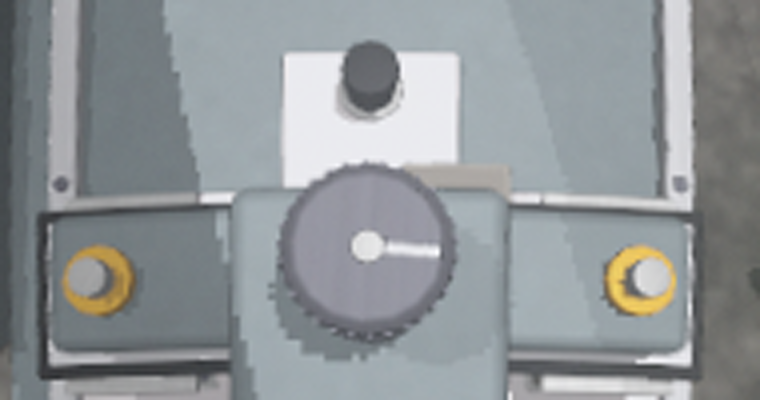

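```bash
python3 - <<'E'
from h import *
import pickle; i=pickle.load(open('i.pkl','rb'))
for u,v in [(405,165),(508,166),(508,190)]:
  for z in (.0655,):print(pix2w(i,'wrist',160+u/4,30+v/4,z))
for p in [(.6215,-.057,.0655),(.6215,-.017,.0655),(.6215,.026,.0655),(.6215,.066,.0655)]: 
  w=w2pix(i,'wrist',p); print(p,(w-[160,30])*4)
E
python3 - <<'E'
from h import *
snap('side','s13.png',crop=(190,140,320,250),scale=5)
snap('scene','c13.png',crop=(180,160,380,310),scale=3.5)
E
```

```text
[ 0.60700142 -0.02386244  0.0655    ]
[0.60580816 0.01347626 0.0655    ]
[0.61487657 0.0136478  0.0655    ]
(0.6215, -0.057, 0.0655) [312.31848791 201.93132997]
(0.6215, -0.017, 0.0655) [423.17060291 204.13902102]
(0.6215, 0.026, 0.0655) [541.34927427 209.42472929]
(0.6215, 0.066, 0.0655) [648.49135917 216.85455902]
```

View pics/s13.png

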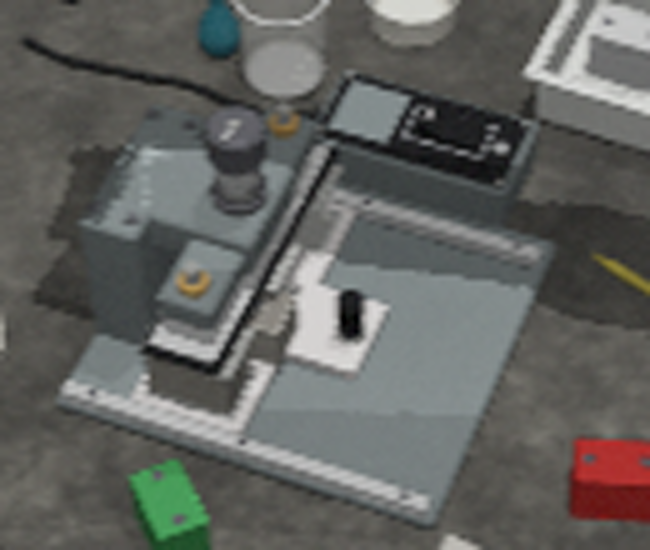

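View pics/c13.png

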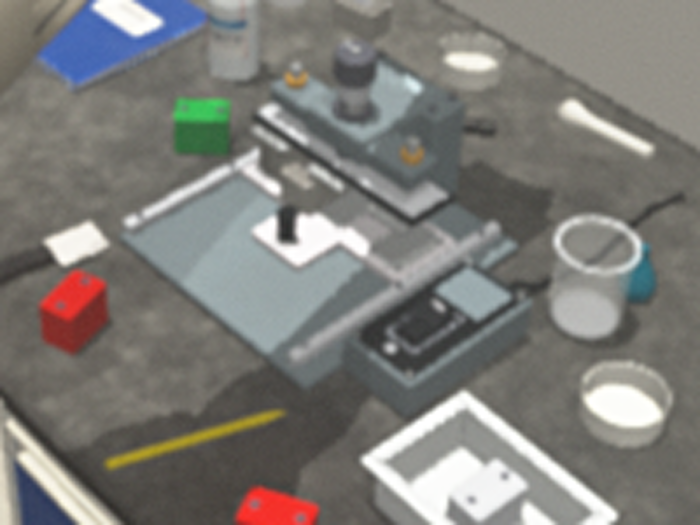

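```bash
python3 - <<'E'
from h import *
plan((.50,-.039,.33,91.1),(.5722,-.0375,.036,91.1))
E
```

```text
now [ 0.7507 -0.0344  0.3404] yaw 91.09 w 0.0663 t 26.75 F [-0.2 -0.9 -0.1]
row [0.01, -10.03, 0.36] [0.06, 0.05, -0.0] rows>=4.0
row [0.07, -7.21, 12.13] [0.06, 0.05, -0.0] rows>=5.6
```

carry_out([
  [[60, 0.05, -7.2, 0.3, 0, 0, 0], [60, 0.05, -7.2, 0.3, 0, 0, 0], [60, 0.05, -7.2, 0.3, 0, 0, 0], [60, 0.05, -7.2, 0.3, 0, 0, 0], [60, 0.05, -7.2, 0.3, 0, 0, 0], [60, 0.05, -7.2, 2.5, 0, 0, 0], [60, 0.05, -7.2, 5, 0, 0, 0], [60, 0.05, -7.2, 7.5, 0, 0, 0], [60, 0.05, -7.2, 9.5, 0, 0, 0], [60, 0.05, -7.2, 11.2, 0, 0, 0], [60, 0.05, -7.2, 12.1, 0, 0, 0], [60, 0.05, -7.2, 12.1, 0, 0, 0]],
], grip_force=30)

```text
time: 28.25
ee_pos: [0.5726, -0.0371, 0.0362]
eef_rot: [0.7, 0.714, 0.0, 0.003]
ft_force: [0.3, 0.1, 0.2]
width: 0.0665
```

carry_out([
  [[255, 0, 0, 0, 0, 0, 0], [255, 0, 0, 0, 0, 0, 0], [255, 0, 0, 0, 0, 0, 0], [255, 0, 0, 0, 0, 0, 0], [255, 0, 0, 0, 0, 0, 0], [255, 0, 0, 0, 0, 0, 0]],
])

```text
time: 29.0
ee_pos: [0.5726, -0.0376, 0.0363]
eef_rot: [0.7, 0.714, 0.0, 0.003]
ft_force: [0.0, -1.1, 2.2]
width: 0.021
```

```bash
python3 - <<'E'
from h import *
plan((.4265,-.04,.0365,91.1))
E
```

```text
now [ 0.5726 -0.0376  0.0363] yaw 91.12 w 0.021 t 29.0 F [ 0.  -1.1  2.2]
row [0.02, -5.85, -0.03] [0.05, 0.05, 0.0] rows>=2.3
```

carry_out([
  [[255, 0, -0.2, 0, 0, 0, 0], [255, 0, -0.6, 0, 0, 0, 0], [255, 0, -1.1, 0, 0, 0, 0], [255, 0, -1.7, 0, 0, 0, 0], [255, 0, -2.3, 0, 0, 0, 0], [255, 0, -2.9, 0, 0, 0, 0], [255, 0, -3.5, 0, 0, 0, 0], [255, 0, -4.1, 0, 0, 0, 0], [255, 0, -4.7, 0, 0, 0, 0], [255, 0, -5.2, 0, 0, 0, 0], [255, 0, -5.5, 0, 0, 0, 0], [255, 0, -5.7, 0, 0, 0, 0]],
])

```text
time: 30.5
ee_pos: [0.4299, -0.0404, 0.0362]
eef_rot: [0.7, 0.714, 0.0, 0.004]
ft_force: [4.0, -1.1, 7.1]
width: 0.0207
```

carry_out([
  [[255, 0, -0.05, 0, 0, 0, 0], [60, 0, -0.05, 0, 0, 0, 0], [60, 0, -0.05, 0, 0, 0, 0], [60, 0, -0.05, 0, 0, 0, 0], [60, 0, -0.05, -2, 0, 0, 0], [60, 0, -0.05, -4.5, 0, 0, 0], [60, 0, 2, -7, 0, 0, 0], [60, 0, 4.5, -10, 0, 0, 0], [60, 0, 5.5, -11, 0, 0, 0], [60, 0, 5.5, -11, 0, 0, 0], [60, 0, 5.5, -11, 0, 0, 0]],
])

```text
time: 31.88
ee_pos: [0.5672, -0.0354, 0.3124]
eef_rot: [0.7, 0.714, 0.001, 0.003]
ft_force: [-0.3, 0.3, -0.3]
width: 0.0661
```

```bash
python3 - <<'E'
from h import *
plan(); print(st()['joint_positions'].round(2))
i=r.camera_info('wrist')
import pickle; pickle.dump(i,open('i.pkl','wb'))
snap('wrist','w14.png',crop=(100,50,380,250),scale=2.8)
E
```

```text
now [ 0.5672 -0.0354  0.3124] yaw 91.19 w 0.0661 t 31.88 F [-0.3  0.3 -0.3]
[ 0.93  0.41 -1.25  1.43  0.39  1.57  1.3 ]
```

View pics/w14.png

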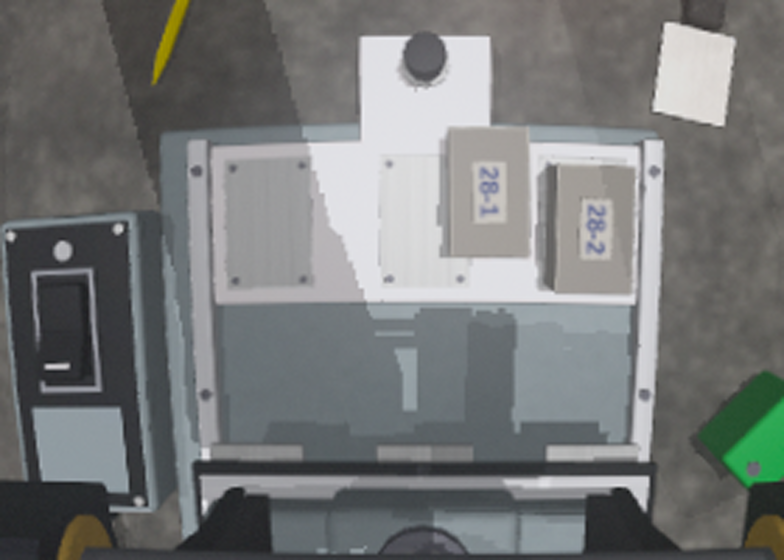

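```bash
python3 - <<'E'
from h import *
import pickle; i=pickle.load(open('i.pkl','rb'))
o=(100,50)
q=lambda n,p,z:(print(n,end=' '),quad(i,'wrist',p,o,2.8,z))
q('28-1',[(449,127),(529,128),(528,257),(448,257)],.0655)
q('28-2',[(558,164),(637,168),(633,295),(556,293)],.0655)
q('pad3',[(232,167),(303,165),(304,280),(235,281)],.0255)
q('knob',[(425,55)],.0635)
E
```

```text
28-1 c [ 0.4929 -0.0079] edges [0.0389 0.0639 0.0394 0.0641] ang [  91.5    1.3  -88.2 -179.1]
28-2 c [0.5094 0.0463] edges [0.0399 0.064  0.0395 0.0641] ang [  90.7    0.9  -89.1 -178.7]
pad3 c [ 0.5107 -0.1239] edges [0.0392 0.0627 0.0387 0.0629] ang [  90.6    0.9  -89.1 -178.6]
knob c [ 0.4253 -0.0404] edges [0.] ang [0.]
```

```bash
python3 - <<'E'
from h import *
plan((.4615,-.0079,.15,91),(.4615,-.0079,.035,91))
E
```

```text
now [ 0.566  -0.0356  0.3113] yaw 91.2 w 0.0666 t 31.93 F [-0.3 -0.7 -0.4]
row [1.22, -4.19, 6.43] [0.05, 0.04, 0.04] rows>=3.1
row [1.23, -4.21, 11.03] [0.05, 0.04, 0.04] rows>=4.7
```

carry_out([
  [[100, 1.22, -4.2, 6.4, 0, 0, 0], [100, 1.22, -4.2, 6.4, 0, 0, 0], [100, 1.22, -4.2, 6.4, 0, 0, 0], [100, 1.22, -4.2, 6.4, 0, 0, 0], [100, 1.22, -4.2, 6.4, 0, 0, 0], [100, 1.22, -4.2, 6.4, 0, 0, 0], [100, 1.22, -4.2, 6.4, 0, 0, 0]],
])

```text
time: 32.8
ee_pos: [0.4623, -0.0077, 0.1517]
eef_rot: [0.7, 0.714, 0.001, 0.003]
ft_force: [-0.7, -0.5, 0.9]
width: 0.0527
```

```bash
python3 - <<'E'
from h import *
plan((.4615,-.0079,.035,91))
snap('wrist','w15.png',scale=1.5)
E
```

```text
now [ 0.4623 -0.0077  0.1517] yaw 91.18 w 0.0527 t 32.8 F [-0.7 -0.5  0.9]
row [0.0, -0.06, 4.67] [0.07, 0.03, 0.04] rows>=1.9
```

View pics/w15.png

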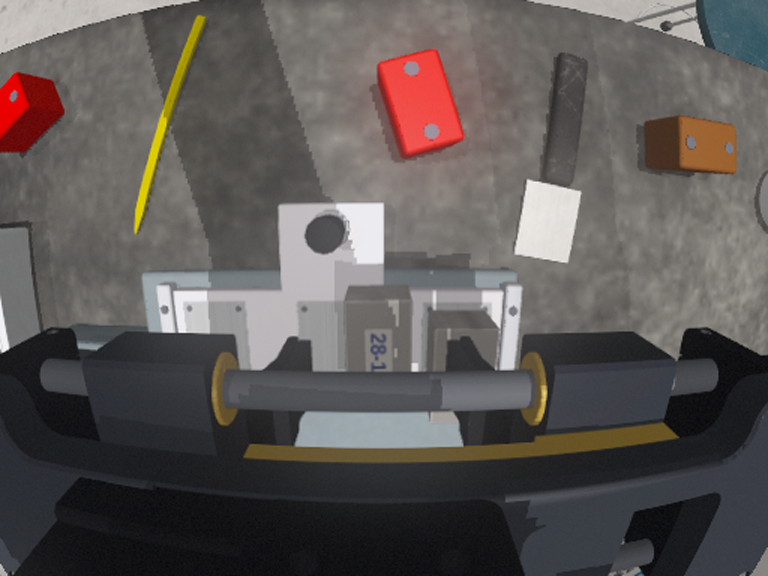

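carry_out([
  [[100, 0, -0.06, 1.5, 0, 0, 0], [100, 0, -0.06, 2.5, 0, 0, 0], [100, 0, -0.06, 3.3, 0, 0, 0], [100, 0, -0.06, 4.0, 0, 0, 0], [100, 0, -0.06, 4.6, 0, 0, 0], [100, 0, -0.06, 4.65, 0, 0, 0]],
])

```text
time: 33.6
ee_pos: [0.4609, -0.0078, 0.0345]
eef_rot: [0.7, 0.715, 0.001, 0.002]
ft_force: [0.7, 0.6, -0.3]
width: 0.0532
```

carry_out([
  [[255, 0, 0, 0, 0, 0, 0], [255, 0, 0, 0, 0, 0, 0], [255, 0, 0, 0, 0, 0, 0], [255, 0, 0, 0, 0, 0, 0]],
])

```text
time: 34.1
ee_pos: [0.4613, -0.0079, 0.035]
eef_rot: [0.7, 0.715, 0.001, 0.003]
ft_force: [-0.8, -0.3, 6.4]
width: 0.0395
```

```bash
python3 - <<'E'
from h import *
s=st()
plan((s['ee_pos'][0]+.016,s['ee_pos'][1]-.0316,s['ee_pos'][2],yaw(s)))
snap('side','s16.png',crop=(190,140,320,250),scale=5)
E
```

```text
now [ 0.4613 -0.0079  0.035 ] yaw 91.2 w 0.0395 t 34.1 F [-0.8 -0.3  6.4]
row [-1.28, 0.61, 0.01] [0.06, 0.03, 0.0] rows>=0.6
```

View pics/s16.png

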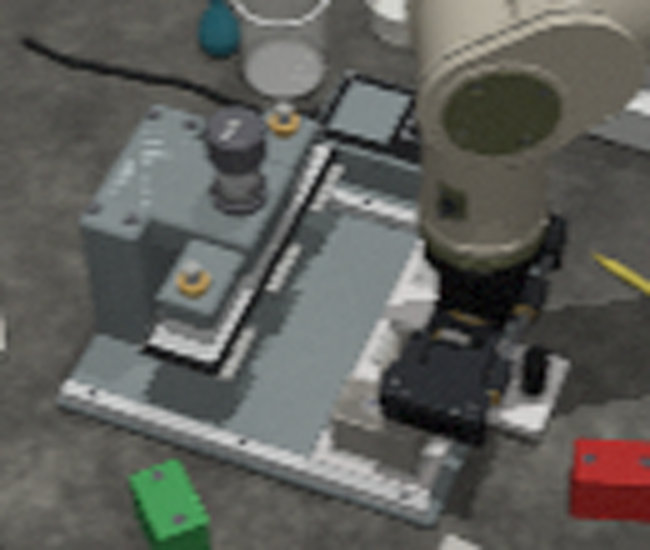

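carry_out([
  [[255, -0.3, 0, 0, 0, 0, 0], [255, -0.7, 0, 0, 0, 0, 0], [255, -1.1, 0.1, 0, 0, 0, 0], [255, -1.28, 0.3, 0, 0, 0, 0], [255, -1.28, 0.5, 0, 0, 0, 0], [255, -1.28, 0.61, 0, 0, 0, 0], [255, -1.28, 0.61, 0, 0, 0, 0], [100, -1.28, 0.61, 0, 0, 0, 0], [100, -1.28, 0.61, 0, 0, 0, 0], [100, -1.28, 0.61, -2, 0, 0, 0], [100, -1.28, 0.61, -4, 0, 0, 0], [100, -1.28, 0.61, -6, 0, 0, 0]],
])

```text
time: 35.65
ee_pos: [0.4762, -0.0389, 0.1867]
eef_rot: [0.699, 0.715, 0.001, 0.003]
ft_force: [0.1, -1.2, 0.3]
width: 0.0528
```

carry_out([
  [[60, 0, 3.6, -3.5, 0, 0, 0], [60, 0, 3.6, -3.5, 0, 0, 0], [60, 0, 3.6, -3.5, 0, 0, 0], [60, 0, 3.6, -3.5, 0, 0, 0]],
])

```text
time: 36.15
ee_pos: [0.5652, -0.0362, 0.2739]
eef_rot: [0.699, 0.715, 0.001, 0.002]
ft_force: [0.0, -1.5, -1.1]
width: 0.0661
```

```bash
python3 - <<'E'
from h import *
plan(); print(st()['joint_positions'].round(2))
i=r.camera_info('wrist')
import pickle; pickle.dump(i,open('i.pkl','wb'))
snap('wrist','w17.png',crop=(100,50,380,250),scale=2.8)
E
```

```text
now [ 0.5652 -0.0362  0.2739] yaw 91.3 w 0.0661 t 36.15 F [ 0.  -1.5 -1.1]
[ 0.94  0.42 -1.24  1.5   0.4   1.5   1.29]
```

View pics/w17.png

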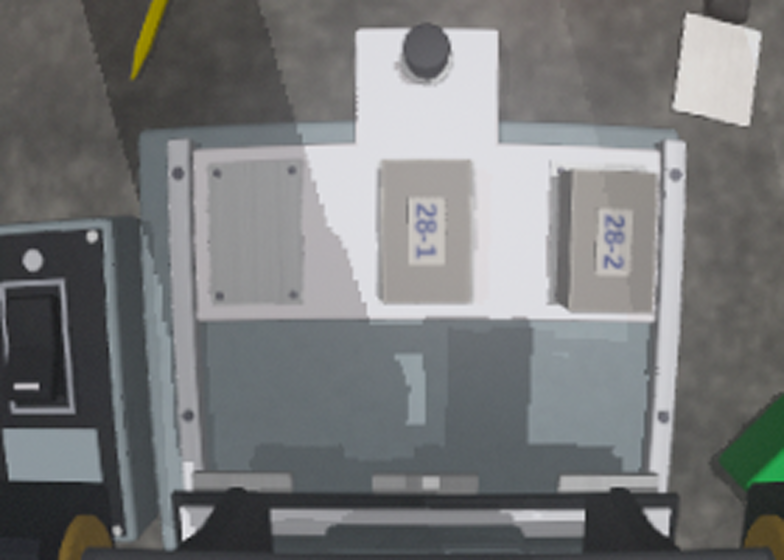

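```bash
python3 - <<'E'
from h import *
import pickle; i=pickle.load(open('i.pkl','rb'))
o=(100,50)
q=lambda n,p,z:(print(n,end=' '),quad(i,'wrist',p,o,2.8,z))
q('28-1',[(382,161),(471,161),(473,302),(380,302)],.0655)
q('28-2',[(573,171),(659,173),(655,313),(570,309)],.0655)
q('pad3',[(217,173),(291,170),(293,294),(219,296)],.0255)
q('knob',[(427,47)],.0635)
plan((.4265,-.0397,.15,91.1),(.4265,-.0397,.036,91.1))
E
```

```text
28-1 c [ 0.5094 -0.0385] edges [0.0391 0.0631 0.0417 0.0631] ang [  91.3    2.5  -88.6 -179.8]
28-2 c [0.5105 0.0465] edges [0.0398 0.0643 0.0401 0.0624] ang [  92.6    1.5  -90.2 -178.8]
pad3 c [ 0.5123 -0.1242] edges [0.0377 0.062  0.0383 0.0623] ang [  91.3    1.3  -88.3 -179.3]
knob c [ 0.4259 -0.0402] edges [0.] ang [0.]
now [ 0.5647 -0.0366  0.2736] yaw 91.27 w 0.0662 t 36.2 F [ 0.4 -0.2 -0.8]
row [0.01, -5.55, 4.92] [0.04, 0.03, 0.03] rows>=3.0
row [0.03, -5.56, 9.48] [0.04, 0.03, 0.03] rows>=4.4
```

carry_out([
  [[60, 0, -5.55, 3, 0, 0, 0], [60, 0, -5.55, 4.9, 0, 0, 0], [60, 0, -5.55, 4.9, 0, 0, 0], [60, 0, -5.55, 4.9, 0, 0, 0], [60, 0, -5.55, 4.9, 0, 0, 0], [60, 0, -5.55, 7, 0, 0, 0], [60, 0, -5.55, 8.5, 0, 0, 0], [60, 0, -5.55, 9.4, 0, 0, 0], [255, 0, -5.55, 9.4, 0, 0, 0], [255, 0, -5.55, 9.4, 0, 0, 0], [255, 0, -5.55, 9.4, 0, 0, 0], [255, 0, -5.55, 9.4, 0, 0, 0]],
])

```text
time: 37.7
ee_pos: [0.4274, -0.0408, 0.0388]
eef_rot: [0.699, 0.715, 0.0, 0.003]
ft_force: [0.8, 0.4, -0.0]
width: 0.0346
```

carry_out([
  [[255, 0, 0, 0, 0, 0, 0], [255, 0, 0.2, 0, 0, 0, 0], [255, 0, 0.6, 0, 0, 0, 0], [255, 0, 1.1, 0, 0, 0, 0], [255, 0, 1.6, 0, 0, 0, 0], [255, 0, 2.2, 0, 0, 0, 0], [255, 0, 2.8, 0, 0, 0, 0], [255, 0, 3.4, 0, 0, 0, 0], [255, 0, 4.0, 0, 0, 0, 0], [255, 0, 4.5, 0, 0, 0, 0], [255, 0, 4.9, 0, 0, 0, 0], [255, 0, 5.2, 0, 0, 0, 0]],
])

```text
time: 39.2
ee_pos: [0.5577, -0.0379, 0.0392]
eef_rot: [0.699, 0.715, 0.0, 0.003]
ft_force: [-4.2, 2.9, -1.4]
width: 0.021
```

```bash
python3 - <<'E'
from h import *
plan((.573,-.0375,.0365,91.1))
E
```

```text
now [ 0.5577 -0.0379  0.0392] yaw 91.24 w 0.021 t 39.2 F [-4.2  2.9 -1.4]
row [0.01, 0.61, 0.11] [0.05, 0.04, 0.03] rows>=0.2
```

carry_out([
  [[255, 0, 0.2, 0, 0, 0, 0], [255, 0, 0.35, 0, 0, 0, 0], [255, 0, 0.5, 0, 0, 0, 0], [255, 0, 0.6, 0, 0, 0, 0], [255, 0, 0.65, 0, 0, 0, 0], [255, 0, 0.7, 0, 0, 0, 0], [255, 0, 0.7, 0, 0, 0, 0]],
])

```text
time: 40.08
ee_pos: [0.571, -0.0377, 0.039]
eef_rot: [0.699, 0.715, -0.004, 0.0]
ft_force: [-25.4, 1.1, 18.5]
width: 0.0207
```

carry_out([
  [[255, 0, -0.1, 0, 0, 0, 0], [60, 0, -0.1, 0, 0, 0, 0], [60, 0, -0.1, 0, 0, 0, 0], [60, 0, -0.1, 0, 0, 0, 0], [60, 0, -0.1, -2, 0, 0, 0], [60, 0, -0.1, -4, 0, 0, 0], [60, 0, -0.1, -6, 0, 0, 0], [60, 0, -0.1, -8, 0, 0, 0], [60, 0, -0.1, -10, 0, 0, 0], [60, 0, 3, -11, 0, 0, 0], [60, 0, 6, -11, 0, 0, 0], [60, 0, 7.2, -11, 0, 0, 0]],
])

```text
time: 41.58
ee_pos: [0.7542, -0.0335, 0.3132]
eef_rot: [0.7, 0.714, -0.004, 0.001]
ft_force: [1.6, -0.9, 2.1]
width: 0.0667
```

carry_out([
  [[60, 0, 0, 0, 0, 0, 0], [60, 0, 0, 0, 0, 0, 0]],
])

```text
time: 41.82
ee_pos: [0.7541, -0.0329, 0.3127]
eef_rot: [0.7, 0.714, -0.004, 0.0]
ft_force: [-0.0, 0.1, 0.6]
width: 0.0666
```

```bash
python3 - <<'E'
from h import *
plan(); print(st()['joint_positions'].round(2))
i=r.camera_info('wrist')
import pickle; pickle.dump(i,open('i.pkl','wb'))
snap('wrist','w18.png',crop=(100,0,380,200),scale=2.8)
snap('side','s18.png',crop=(190,140,320,250),scale=5)
E
```

```text
now [ 0.7541 -0.0329  0.3127] yaw 91.14 w 0.0666 t 41.83 F [-0.   0.1  0.6]
[ 0.39  0.79 -1.    0.8   0.67  1.79  1.32]
```

View pics/w18.png

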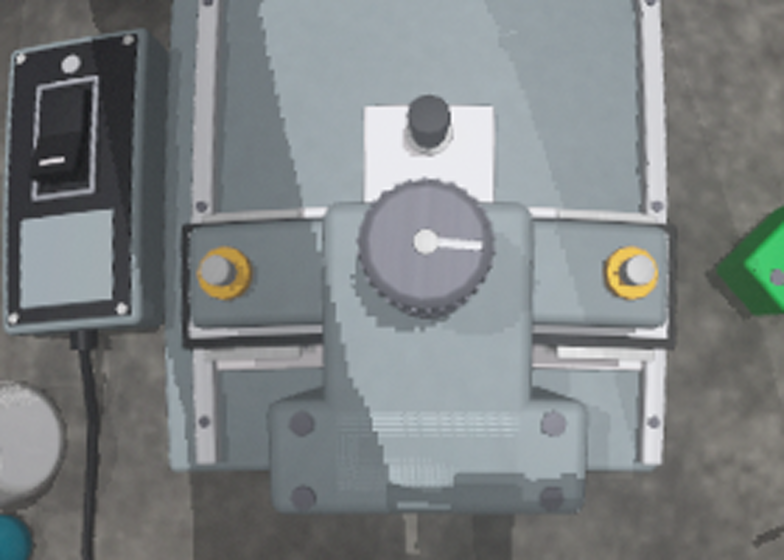

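View pics/s18.png

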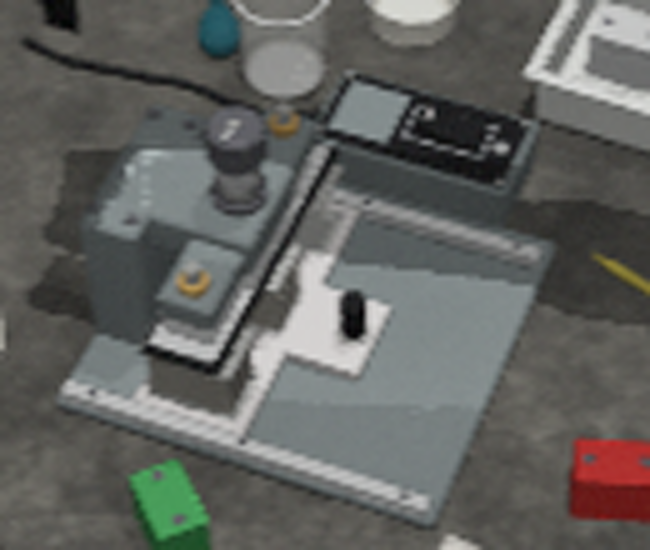

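```bash
python3 - <<'E'
from h import *
import pickle; i=pickle.load(open('i.pkl','rb'))
u,v=100+426/2.8,240/2.8
for z in (.205,.217): print(z,pix2w(i,'wrist',u,v,z))
print('knob',pix2w(i,'wrist',100+429/2.8,113/2.8,.0635))
# indicator + apparent radius -> depth check
a=pix2w(i,'wrist',100+359/2.8,v,.217);b=pix2w(i,'wrist',100+493/2.8,v,.217);print('diam at .217',np.linalg.norm(a-b))
print('mark end',pix2w(i,'wrist',100+481/2.8,245/2.8,.217)-pix2w(i,'wrist',u,v,.217))
print('rocker frame',[pix2w(i,'wrist',100+x/2.8,y/2.8,.052)[:2].round(4) for x,y in [(40,84),(97,77),(93,195),(32,197),(51,160),(71,63)]])
plan((.6545,-.0365,.26,91))
E
```

```text
0.205 [ 0.65124852 -0.03593215  0.205     ]
0.217 [ 0.65284467 -0.03582006  0.217     ]
knob [ 0.56651527 -0.0371355   0.0635    ]
diam at .217 0.04113609616679944
mark end [1.11039280e-03 1.68914656e-02 5.55111512e-17]
rocker frame [array([ 0.5311, -0.2519]), array([ 0.532 , -0.2167]), array([ 0.6003, -0.2151]), array([ 0.5975, -0.2525]), array([ 0.5776, -0.2416]), array([ 0.5211, -0.2334])]
now [ 0.7534 -0.034   0.3142] yaw 91.09 w 0.0664 t 41.92 F [-0.5 -0.3  1. ]
row [-0.01, -3.95, 2.18] [-0.04, 0.09, 0.02] rows>=1.8
```

carry_out([
  [[60, 0, -4, 2, 0, 0, -2], [60, 0, -4, 2, 0, 0, -4], [60, 0, -4, 2, 0, 0, -6], [60, 0, -4, 2, 0, 0, -8], [60, 0, -4, 2, 0, 0, -10], [60, 0, -4, 2, 0, 0, -11.5], [60, 0, -4, 2, 0, 0, -11.5]],
])

```text
time: 42.8
ee_pos: [0.6523, -0.0373, 0.2653]
eef_rot: [0.272, 0.962, -0.005, 0.0]
ft_force: [0.9, 0.3, 0.5]
width: 0.0667
```

```bash
python3 - <<'E'
from h import *
plan((.6535,-.0365,.179,149)); print(st()['joint_positions'].round(2))
snap('wrist','w19.png',scale=1.5)
snap('side','s19.png',crop=(150,60,350,210),scale=3.5)
E
```

```text
now [ 0.6523 -0.0373  0.2653] yaw 148.48 w 0.0667 t 42.8 F [0.9 0.3 0.5]
row [-0.01, 0.08, 3.45] [-0.11, 0.03, -0.1] rows>=1.4
[ 0.75  0.69 -1.28  1.26  0.67  1.63  2.19]
```

View pics/s19.png

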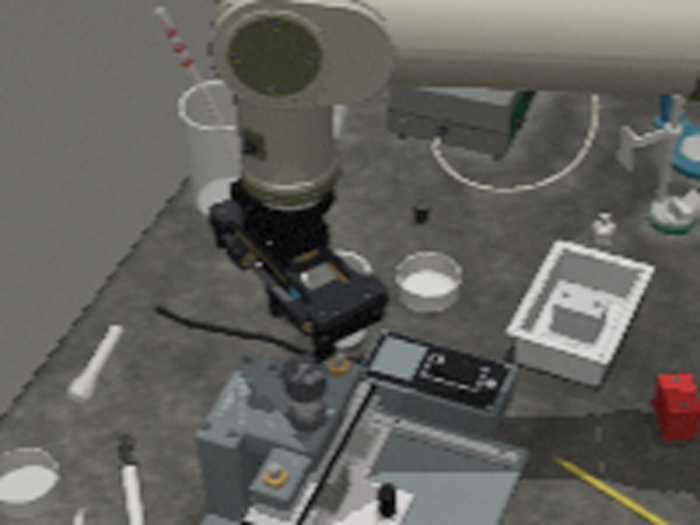

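View pics/w19.png

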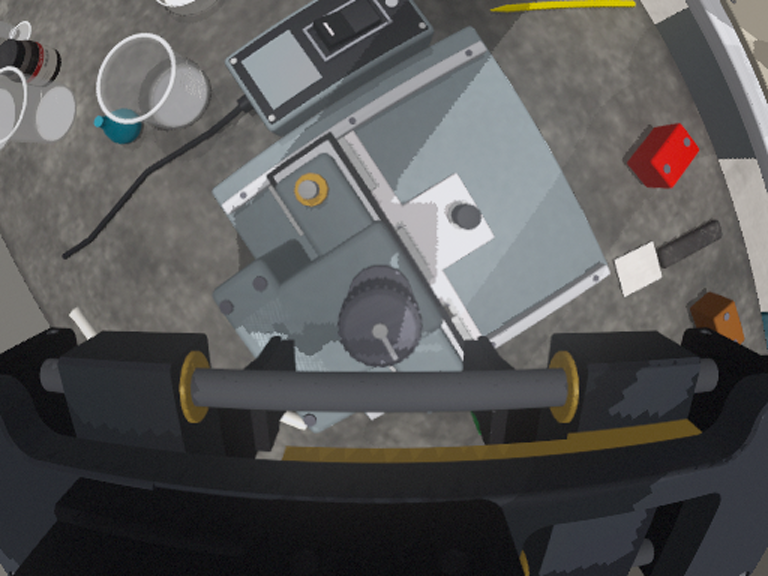

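carry_out([
  [[60, 0, 0.08, 1.5, 0, 0, 0], [60, 0, 0.08, 2.8, 0, 0, 0], [60, 0, 0.08, 3.4, 0, 0, 0], [60, 0, 0.08, 3.45, 0, 0, 0], [60, 0, 0.08, 3.45, 0, 0, 0], [255, 0, 0.08, 3.45, 0, 0, 0], [255, 0, 0.08, 3.45, 0, 0, 0], [255, 0, 0.08, 3.45, 0, 0, 0], [255, 0, 0.08, 3.45, 0, 0, 0]],
], grip_force=25)

```text
time: 44.02
ee_pos: [0.6532, -0.0357, 0.1791]
eef_rot: [0.272, 0.962, -0.005, -0.0]
ft_force: [-3.4, 1.6, 2.1]
width: 0.0411
```

```bash
python3 - <<'E'
from h import *
plan((.6535,-.0365,.179,149)); s=st();print(s['joint_positions'].round(2),s['torque'].round(3))
E
```

```text
now [ 0.6532 -0.0357  0.1791] yaw 148.39 w 0.0411 t 44.02 F [-3.4  1.6  2.1]
row [-0.03, -0.02, 0.0] [-0.11, 0.02, -0.12] rows>=0.1
[ 0.76  0.75 -1.24  1.39  0.71  1.5   2.14] [ 0.373  0.607 -0.05 ]
```

carry_out([
  [[255, 0, 0, 0.01, 0, 0, 2], [255, 0, 0, 0.03, 0, 0, 4], [255, 0, 0, 0.04, 0, 0, 6], [255, 0, 0, 0.05, 0, 0, 8], [255, 0, 0, 0.07, 0, 0, 10], [255, 0, 0, 0.08, 0, 0, 12], [255, 0, 0, 0.09, 0, 0, 14], [255, 0, 0, 0.11, 0, 0, 16], [255, 0, 0, 0.12, 0, 0, 18], [255, 0, 0, 0.13, 0, 0, 20], [255, 0, 0, 0.15, 0, 0, 22], [255, 0, 0, 0.16, 0, 0, 24]],
])

```text
time: 45.52
ee_pos: [0.6532, -0.0366, 0.1751]
eef_rot: [0.97, 0.242, -0.003, 0.004]
ft_force: [-1.9, -1.8, -0.3]
width: 0.0412
```

```bash
python3 - <<'E'
from h import *
plan(); s=st();print(s['joint_positions'].round(2),s['torque'].round(3))
E
```

```text
now [ 0.6532 -0.0366  0.1751] yaw 28.01 w 0.0412 t 45.52 F [-1.9 -1.8 -0.3]
[ 0.58  0.57 -0.87  1.4   0.44  1.37  0.19] [-0.223  0.003  0.049]
```

carry_out([
  [[255, 0, 0, 0.01, 0, 0, 2], [255, 0, 0, 0.03, 0, 0, 4], [255, 0, 0, 0.04, 0, 0, 6], [255, 0, 0, 0.05, 0, 0, 8], [255, 0, 0, 0.07, 0, 0, 10], [255, 0, 0, 0.08, 0, 0, 12], [255, 0, 0, 0.09, 0, 0, 14], [255, 0, 0, 0.11, 0, 0, 16], [255, 0, 0, 0.12, 0, 0, 18], [255, 0, 0, 0.13, 0, 0, 20], [255, 0, 0, 0.15, 0, 0, 22], [255, 0, 0, 0.16, 0, 0, 24]],
])

```text
time: 47.02
ee_pos: [0.6525, -0.0362, 0.1711]
eef_rot: [-0.693, 0.721, -0.002, -0.005]
ft_force: [-4.4, 0.3, 1.4]
width: 0.0411
```

```bash
python3 - <<'E'
from h import *
plan(); s=st();print(s['joint_positions'].round(2),s['torque'].round(3))
E
```

```text
now [ 0.6525 -0.0362  0.1711] yaw -92.29 w 0.0411 t 47.02 F [-4.4  0.3  1.4]
[ 0.34  0.47 -0.5   1.42  0.24  1.31 -1.78] [0.734 0.956 0.033]
```

carry_out([
  [[255, 0, 0, 0.01, 0, 0, 2], [255, 0, 0, 0.03, 0, 0, 4], [255, 0, 0, 0.04, 0, 0, 6], [255, 0, 0, 0.05, 0, 0, 7], [255, 0, 0, 0.05, 0, 0, 7], [60, 0, 0, 0.05, 0, 0, 7], [60, 0, 0, 0.05, 0, 0, 7], [60, 0, 0, 0.05, 0, 0, 7], [60, 0, 0, -1.5, 0, 0, 7], [60, 0, 0, -3, 0, 0, 7]],
])

```text
time: 48.28
ee_pos: [0.6526, -0.0355, 0.2468]
eef_rot: [-0.444, 0.896, -0.003, -0.004]
ft_force: [-0.0, 0.4, 0.2]
width: 0.0659
```

```bash
python3 - <<'E'
from h import *
plan(); s=st();print(s['joint_positions'].round(2),s['torque'].round(3))
snap('wrist','w20.png',scale=1.5)
E
```

```text
now [ 0.6526 -0.0355  0.2468] yaw -127.27 w 0.0659 t 48.27 F [-0.   0.4  0.2]
[ 0.26  0.42 -0.4   1.32  0.17  1.44 -2.35] [ 0.112 -0.007  0.006]
```

View pics/w20.png

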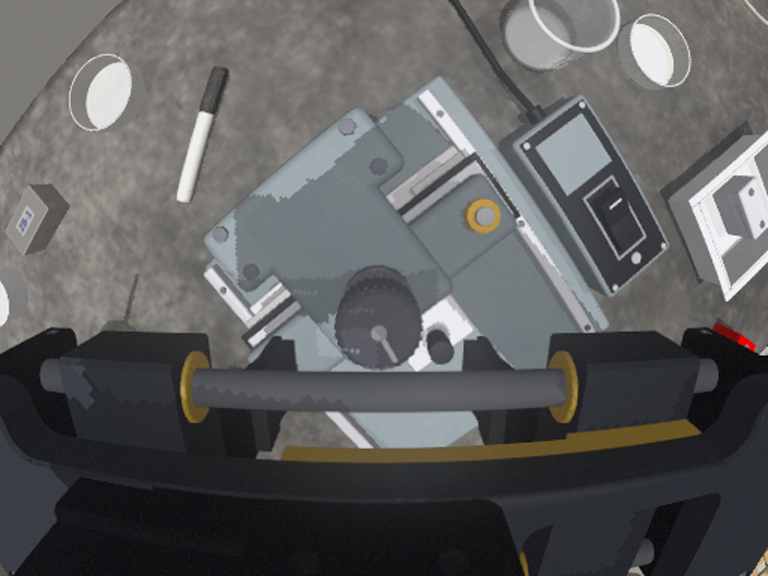

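carry_out([
  [[60, 0, 0, 0, 0, 0, -2.1], [60, 0, 0, 0, 0, 0, -4.2], [60, 0, 0, 0, 0, 0, -6.3], [60, 0, 0, 0, 0, 0, -8.4], [60, 0, 0, 0, 0, 0, -10.5], [60, 0, 0, 0, 0, 0, -12.6], [60, 0, 0, 0, 0, 0, -14.7], [60, 0, 0, 0, 0, 0, -16.8], [60, 0, 0, 0, 0, 0, -18.9], [60, 0, 0, 0, 0, 0, -21], [60, 0, 0, 0, 0, 0, -23], [60, 0, 0, 0, 0, 0, -25]],
])

```text
time: 49.82
ee_pos: [0.6544, -0.0353, 0.2527]
eef_rot: [1.0, -0.017, 0.001, 0.005]
ft_force: [-0.2, -0.6, 0.9]
width: 0.0666
```

carry_out([
  [[60, 0, 0, 0, 0, 0, -2.1], [60, 0, 0, 0, 0, 0, -4.2], [60, 0, 0, 0, 0, 0, -6.3], [60, 0, 0, 0, 0, 0, -8.4], [60, 0, 0, 0, 0, 0, -10.5], [60, 0, 0, 0, 0, 0, -12.6], [60, 0, 0, 0, 0, 0, -14.7], [60, 0, 0, 0, 0, 0, -16.8], [60, 0, 0, 0, 0, 0, -18], [60, 0, 0, 0, 0, 0, -18]],
])

```text
time: 51.08
ee_pos: [0.6544, -0.0355, 0.2525]
eef_rot: [0.719, 0.695, -0.002, 0.004]
ft_force: [0.1, -0.2, 0.3]
width: 0.0666
```

```bash
python3 - <<'E'
from h import *
plan((.6532,-.0362,.1705,88)); s=st();print(s['joint_positions'].round(2),s['torque'].round(3))
E
```

```text
now [ 0.6544 -0.0355  0.2525] yaw 88.03 w 0.0666 t 51.08 F [ 0.1 -0.2  0.3]
row [0.0, -0.06, 3.28] [0.03, 0.1, 0.01] rows>=1.3
[ 0.64  0.58 -1.02  1.29  0.49  1.53  1.22] [ 0.09  -0.167 -0.006]
```

carry_out([
  [[60, 0, -0.06, 1.5, 0, 0, 0], [60, 0, -0.06, 2.7, 0, 0, 0], [60, 0, -0.06, 3.25, 0, 0, 0], [60, 0, -0.06, 3.28, 0, 0, 0], [60, 0, -0.06, 3.28, 0, 0, 0], [255, 0, -0.06, 3.28, 0, 0, 0], [255, 0, -0.06, 3.28, 0, 0, 0], [255, 0, -0.06, 3.28, 0, 0, 0], [255, 0, -0.06, 3.28, 0, 0, 0]],
])

```text
time: 52.2
ee_pos: [0.6532, -0.0362, 0.1707]
eef_rot: [0.719, 0.695, -0.002, 0.004]
ft_force: [0.1, -0.7, 1.6]
width: 0.041
```

carry_out([
  [[255, 0, 0, 0.01, 0, 0, 1.5], [255, 0, 0, 0.02, 0, 0, 3], [255, 0, 0, 0.03, 0, 0, 4.5], [255, 0, 0, 0.04, 0, 0, 6]],
])

```text
time: 52.7
ee_pos: [0.6532, -0.0364, 0.17]
eef_rot: [0.876, 0.483, -0.001, 0.005]
ft_force: [-1.1, -0.3, 3.3]
width: 0.0409
```

```bash
python3 - <<'E'
from h import *
plan(); s=st();print(s['joint_positions'].round(2),s['torque'].round(3))
E
```

```text
now [ 0.6532 -0.0364  0.17  ] yaw 57.78 w 0.0409 t 52.7 F [-1.1 -0.3  3.3]
[ 0.6   0.58 -0.9   1.41  0.47  1.36  0.7 ] [-0.125  0.216  0.129]
```

carry_out([
  [[255, 0, 0, 0.01, 0, 0, 1.5], [255, 0, 0, 0.01, 0, 0, 3], [255, 0, 0, 0.02, 0, 0, 4.5], [255, 0, 0, 0.02, 0, 0, 6]],
])

```text
time: 53.2
ee_pos: [0.6531, -0.0365, 0.17]
eef_rot: [0.971, 0.238, -0.0, 0.005]
ft_force: [-1.6, -1.6, 3.1]
width: 0.0408
```

```bash
python3 - <<'E'
from h import *
plan(); s=st();print(s['joint_positions'].round(2),s['torque'].round(3))
E
```

```text
now [ 0.6531 -0.0365  0.17  ] yaw 27.54 w 0.0408 t 53.2 F [-1.6 -1.6  3.1]
[ 0.55  0.55 -0.8   1.42  0.41  1.34  0.21] [-0.265  0.546  0.109]
```

carry_out([
  [[255, 0, 0, 0, 0, 0, 1.5], [255, 0, 0, 0, 0, 0, 3], [255, 0, 0, 0, 0, 0, 4.5], [255, 0, 0, 0, 0, 0, 6]],
])

```text
time: 53.7
ee_pos: [0.6528, -0.0365, 0.17]
eef_rot: [1.0, -0.024, 0.001, 0.005]
ft_force: [-0.4, -0.2, 1.6]
width: 0.0412
```

```bash
python3 - <<'E'
from h import *
plan(); s=st();print(s['joint_positions'].round(2),s['torque'].round(3))
E
```

```text
now [ 0.6528 -0.0365  0.17  ] yaw -2.7 w 0.0412 t 53.7 F [-0.4 -0.2  1.6]
[ 0.49  0.52 -0.71  1.42  0.35  1.33 -0.29] [-0.035  0.604  0.068]
```

carry_out([
  [[255, 0, 0, 0.01, 0, 0, 1.5], [255, 0, 0, 0.01, 0, 0, 3], [255, 0, 0, 0.02, 0, 0, 4.5], [255, 0, 0, 0.02, 0, 0, 6]],
])

```text
time: 54.2
ee_pos: [0.6528, -0.0364, 0.1698]
eef_rot: [0.959, -0.284, 0.002, 0.005]
ft_force: [-1.7, -0.5, 3.3]
width: 0.041
```

```bash
python3 - <<'E'
from h import *
plan(); s=st();print(s['joint_positions'].round(2),s['torque'].round(3))
E
```

```text
now [ 0.6528 -0.0364  0.1698] yaw -32.94 w 0.041 t 54.2 F [-1.7 -0.5  3.3]
[ 0.42  0.5  -0.62  1.42  0.3   1.31 -0.79] [0.193 0.593 0.113]
```

carry_out([
  [[255, 0, 0, 0, 0, 0, 1.5], [255, 0, 0, 0, 0, 0, 3], [255, 0, 0, 0, 0, 0, 4.5], [255, 0, 0, 0, 0, 0, 6]],
])

```text
time: 54.7
ee_pos: [0.6526, -0.0363, 0.1698]
eef_rot: [0.852, -0.524, 0.003, 0.004]
ft_force: [1.1, -0.1, 0.5]
width: 0.0409
```

```bash
python3 - <<'E'
from h import *
plan(); s=st();print(s['joint_positions'].round(2),s['torque'].round(3))
E
```

```text
now [ 0.6526 -0.0363  0.1698] yaw -63.18 w 0.0409 t 54.7 F [ 1.1 -0.1  0.5]
[ 0.36  0.48 -0.53  1.43  0.25  1.3  -1.28] [0.458 0.329 0.097]
```

carry_out([
  [[255, 0, 0, 0, 0, 0, 1.5], [255, 0, 0, 0, 0, 0, 3], [255, 0, 0, 0, 0, 0, 4.5], [255, 0, 0, 0, 0, 0, 6]],
])

```text
time: 55.2
ee_pos: [0.6527, -0.0361, 0.1698]
eef_rot: [-0.686, 0.728, -0.004, -0.003]
ft_force: [-0.1, -1.5, -0.8]
width: 0.0415
```

```bash
python3 - <<'E'
from h import *
plan(); s=st();print(s['joint_positions'].round(2),s['torque'].round(3))
E
```

```text
now [ 0.6527 -0.0361  0.1698] yaw -93.43 w 0.0415 t 55.2 F [-0.1 -1.5 -0.8]
[ 0.3   0.46 -0.44  1.43  0.21  1.29 -1.78] [0.557 0.057 0.092]
```

carry_out([
  [[60, 0, 0, 0, 0, 0, 0], [60, 0, 0, 0, 0, 0, 0], [60, 0, 0, 0, 0, 0, 0], [60, 0, 0, -1.5, 0, 0, 0], [60, 0, 0, -3, 0, 0, 0], [60, 0, 2, -4.5, 0, 0, 0], [60, 0, 4, -5, 0, 0, 0], [60, 0, 4, -5, 0, 0, 0], [60, 0, 4, -5, 0, 0, 0]],
])

```text
time: 56.32
ee_pos: [0.5529, -0.0293, 0.2947]
eef_rot: [-0.686, 0.728, -0.004, -0.003]
ft_force: [1.2, 0.7, -0.2]
width: 0.0666
```

```bash
python3 - <<'E'
from h import *
plan(); s=st();print(s['joint_positions'].round(2),s['torque'].round(3))
i=r.camera_info('wrist')
import pickle; pickle.dump(i,open('i.pkl','wb'))
snap('wrist','w21.png',scale=1.5)
snap('side','s21.png',crop=(190,140,320,250),scale=5)
E
```

```text
now [ 0.5529 -0.0293  0.2947] yaw -93.42 w 0.0666 t 56.33 F [ 1.2  0.7 -0.2]
[ 0.38  0.18 -0.47  1.52  0.09  1.47 -1.73] [0.091 0.016 0.051]
```

View pics/w21.png

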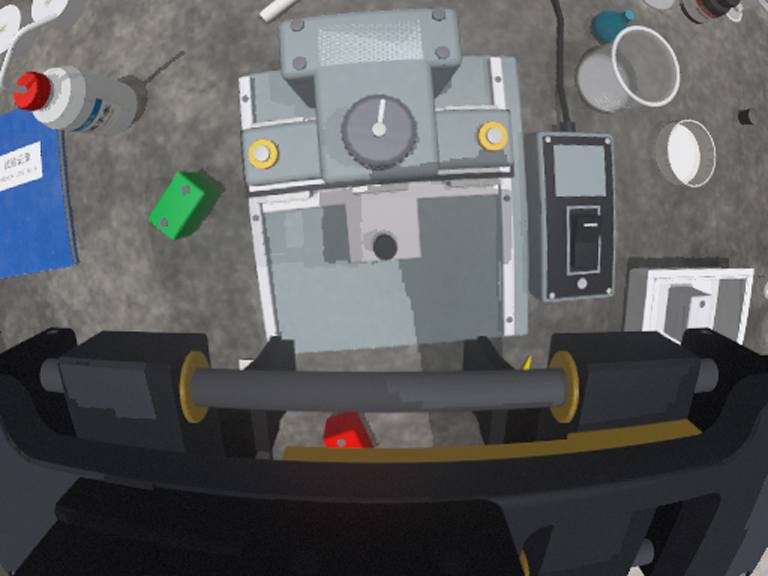

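View pics/s21.png

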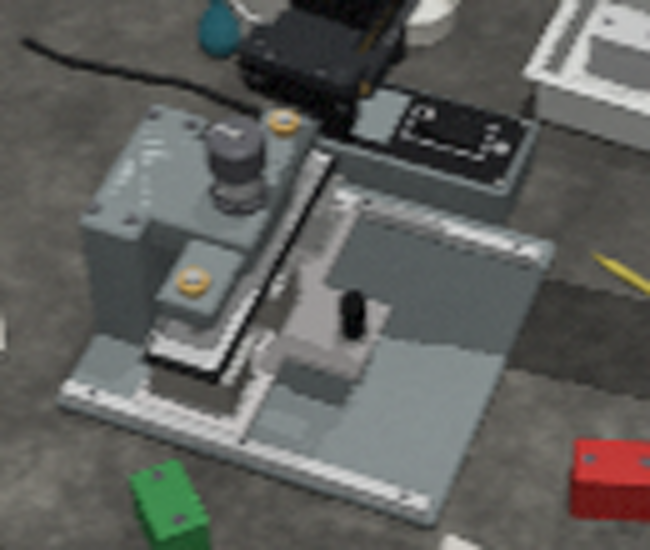

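```bash
python3 - <<'E'
from h import *
import pickle; i=pickle.load(open('i.pkl','rb'))
im=cv2.imread('raw_wrist.png')
cv2.imwrite('pics/w21z.png',cv2.resize(im[80:210,340:430],None,fx=4.5,fy=4.5,interpolation=cv2.INTER_CUBIC))
print('beaker',pix2w(i,'wrist',603/1.5,110/1.5,0))
for n,u,v,z in [('fr1',565,205,.051),('fr2',601,207,.051),('fr3',601,274,.051),('fr4',567,273,.051),('ind',590,227,.06)]: print(n,pix2w(i,'wrist',u/1.5,v/1.5,z).round(4))
plan((.586,-.2345,.12,-91),(.586,-.2345,.068,-91))
E
```

```text
beaker [ 0.70456009 -0.29081138  0.        ]
fr1 [ 0.5992 -0.2148  0.051 ]
fr2 [ 0.5973 -0.2556  0.051 ]
fr3 [ 0.5291 -0.2575  0.051 ]
fr4 [ 0.5319 -0.2178  0.051 ]
ind [ 0.5783 -0.2382  0.06  ]
now [ 0.5532 -0.0292  0.2939] yaw -93.42 w 0.0666 t 56.42 F [ 0.3 -0.4 -0.1]
row [8.06, -1.79, 7.03] [-0.01, -0.1, -0.48] rows>=4.3
row [8.04, -1.79, 9.11] [-0.01, -0.1, -0.48] rows>=4.9
```

View pics/w21z.png

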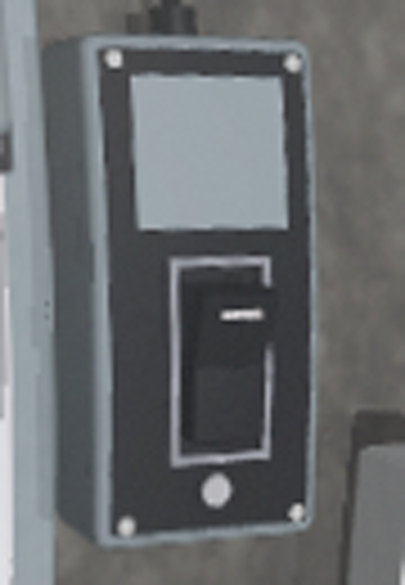

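carry_out([
  [[255, 8.1, -1.79, 2, 0, 0, -0.4], [255, 8.1, -1.79, 4, 0, 0, -0.4], [255, 8.1, -1.79, 6, 0, 0, -0.4], [255, 8.1, -1.79, 7, 0, 0, -0.4], [255, 8.1, -1.79, 7, 0, 0, -0.4], [255, 8.1, -1.79, 7, 0, 0, -0.4], [255, 8.1, -1.79, 8, 0, 0, -0.4], [255, 8.1, -1.79, 8.4, 0, 0, -0.4], [255, 8.1, -1.79, 8.6, 0, 0, -0.4]],
])

```text
time: 57.55
ee_pos: [0.5865, -0.2351, 0.0813]
eef_rot: [-0.699, 0.715, -0.003, -0.003]
ft_force: [0.5, 0.8, 0.5]
width: 0.0001
```

```bash
python3 - <<'E'
from h import *
plan((.585,-.2355,.068,-91),(.585,-.2355,.052,-91)); s=st();print(s['joint_positions'].round(2))
snap('wrist','w22.png',scale=1.5)
snap('side','s22.png',crop=(230,100,350,220),scale=4.5)
E
```

```text
now [ 0.5865 -0.2351  0.0813] yaw -91.36 w 0.0001 t 57.55 F [0.5 0.8 0.5]
row [0.01, 0.06, 0.53] [-0.01, -0.1, -0.07] rows>=0.2
row [0.01, 0.06, 1.17] [-0.01, -0.1, -0.07] rows>=0.5
[ 0.56  0.48 -0.33  1.59  0.18  1.1  -1.41]
```

View pics/w22.png

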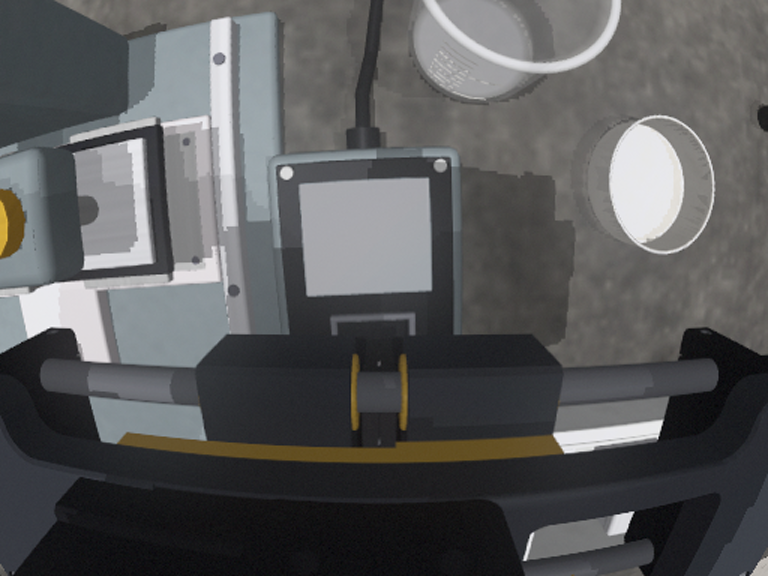

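View pics/s22.png

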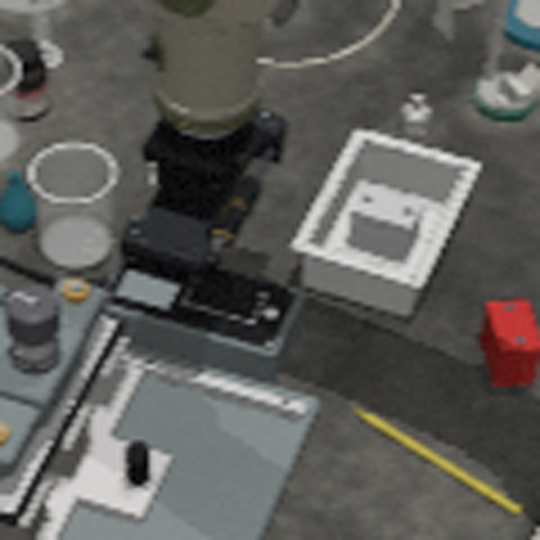

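carry_out([
  [[255, 0, 0.04, 0.2, 0, 0, 0], [255, 0, 0.04, 0.4, 0, 0, 0], [255, 0, 0.04, 0.6, 0, 0, 0], [255, 0, 0.04, 0.6, 0, 0, 0]],
])

```text
time: 58.15
ee_pos: [0.5847, -0.2355, 0.0656]
eef_rot: [-0.698, 0.716, -0.003, -0.003]
ft_force: [0.3, -0.3, -0.1]
width: 0.0004
```

carry_out([
  [[255, 0, 0, 0.1, 0, 0, 0], [255, 0, 0, 0.15, 0, 0, 0], [255, 0, 0, 0.2, 0, 0, 0], [255, 0, 0, 0.2, 0, 0, 0]],
])

```text
time: 58.65
ee_pos: [0.5845, -0.2355, 0.0615]
eef_rot: [-0.698, 0.716, -0.003, -0.003]
ft_force: [-3.8, 2.2, 9.2]
width: 0.0004
```

carry_out([
  [[255, 0, 0, 0.06, 0, 0, 0], [255, 0, 0, 0.12, 0, 0, 0], [255, 0, 0, 0.12, 0, 0, 0]],
])

```text
time: 59.02
ee_pos: [0.5846, -0.2356, 0.0612]
eef_rot: [-0.698, 0.716, -0.003, -0.003]
ft_force: [-10.6, 3.4, 24.3]
width: 0.0004
```

carry_out([
  [[255, 0, 0, 0.06, 0, 0, 0], [255, 0, 0, 0.12, 0, 0, 0], [255, 0, 0, 0.12, 0, 0, 0]],
])

```text
time: 59.4
ee_pos: [0.5846, -0.2356, 0.0611]
eef_rot: [-0.698, 0.716, -0.003, -0.004]
ft_force: [-11.8, 3.6, 25.9]
width: 0.0005
```

carry_out([
  [[255, 0, 0, -0.5, 0, 0, 0], [255, 0, 0, -2, 0, 0, 0], [255, 0, 0, -4, 0, 0, 0], [255, 0, 2, -6, 0, 0, 0], [255, 0, 4, -7, 0, 0, 0], [255, 0, 4, -7, 0, 0, 0]],
])

```text
time: 60.15
ee_pos: [0.4834, -0.2327, 0.2398]
eef_rot: [-0.697, 0.717, -0.006, -0.004]
ft_force: [0.6, -0.8, 0.0]
width: 0.0006
```

```bash
python3 - <<'E'
from h import *
plan((.584,-.2355,.068,-91)); s=st();print(s['joint_positions'].round(2))
i=r.camera_info('wrist')
import pickle; pickle.dump(i,open('i.pkl','wb'))
snap('wrist','w23.png',crop=(180,30,380,220),scale=3.1)
snap('side','s23.png',crop=(230,100,350,220),scale=4.5)
E
```

```text
now [ 0.4834 -0.2327  0.2398] yaw -91.57 w 0.0006 t 60.15 F [ 0.6 -0.8  0. ]
row [-0.09, -4.0, 6.89] [-0.04, -0.16, -0.11] rows>=3.2
[ 0.67  0.14 -0.35  1.66  0.06  1.34 -1.28]
```

View pics/w23.png

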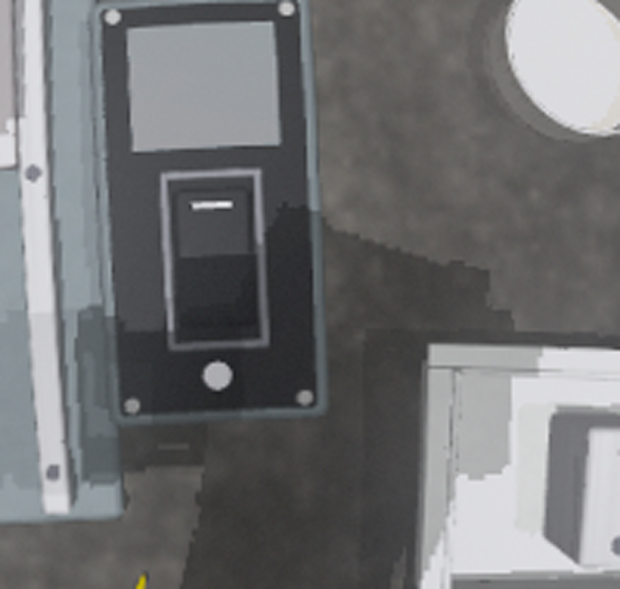

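View pics/s23.png

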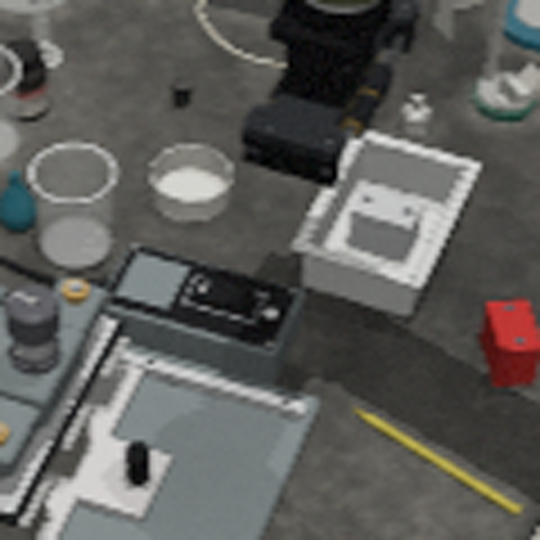

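carry_out([
  [[255, -8.1, -2.7, -2.2, 0, 0, 0.4], [255, -8.1, -2.7, -2.2, 0, 0, 0.4], [255, -8.1, -2.7, -2.2, 0, 0, 0.4], [255, -8.1, -2.7, -2.2, 0, 0, 0.4], [255, -8.1, -2.7, -2.2, 0, 0, 0.4], [255, -8.1, -2.7, -2.2, 0, 0, 0.4]],
])

```text
time: 61.0
ee_pos: [0.5575, -0.0308, 0.2882]
eef_rot: [-0.685, 0.728, -0.003, -0.004]
ft_force: [0.0, -0.4, -0.6]
width: 0.0006
```

```bash
python3 - <<'E'
from h import *
plan()
snap('wrist','w24.png',crop=(340,80,430,210),scale=4.5)
snap('side','s24.png',crop=(190,110,320,220),scale=5)
E
```

```text
now [ 0.5575 -0.0308  0.2882] yaw -93.46 w 0.0006 t 61.0 F [ 0.  -0.4 -0.6]
```

View pics/w24.png

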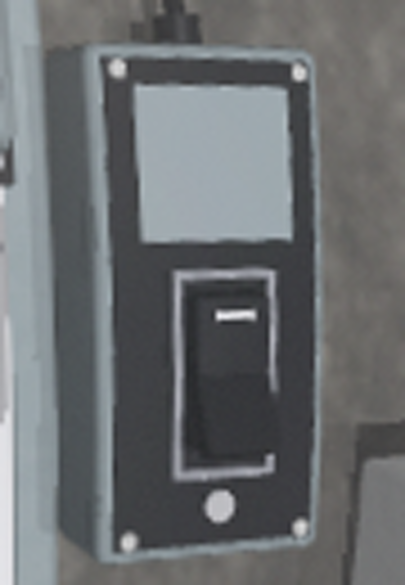

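View pics/s24.png

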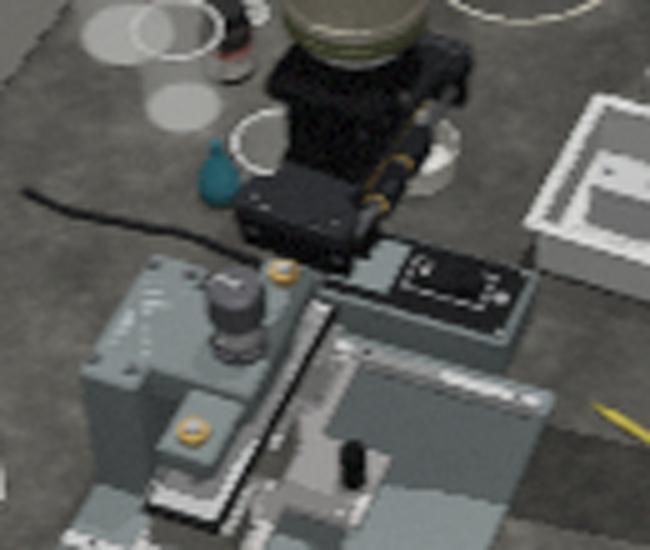

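```bash
python3 - <<'E'
from h import *
a=cv2.imread('pics/s18.png'); b=cv2.imread('pics/s21.png')
A=a[80:260,120:360];B=b[80:260,120:360]
cv2.imwrite('pics/cmp.png',cv2.resize(np.hstack([A,B]),None,fx=1.65,fy=1.65))
i=r.camera_info('side')
for z in (.2165,.2065): print(w2pix(i,'side',(.6535,-.0365,z)), (w2pix(i,'side',(.6535,-.0365,z))-[190,140])*5)
E
```

```text
[236.68667458 165.18908663] [233.43337292 125.94543313]
[236.82775389 167.15955742] [234.13876943 135.7977871 ]
```

View pics/cmp.png

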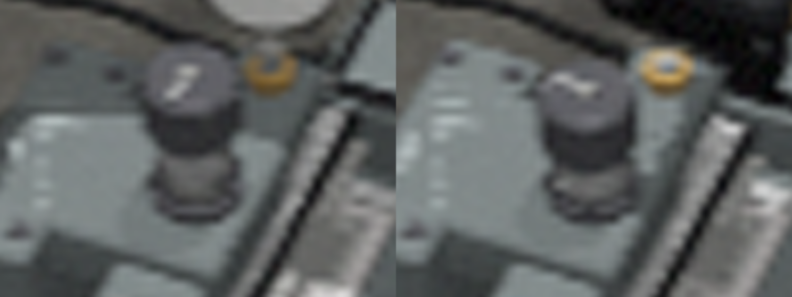

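```bash
python3 - <<'E'
from h import *
snap('side','s25.png',crop=(130,110,360,280),scale=3.4)
E
```

```text
(no output)
```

View pics/s25.png

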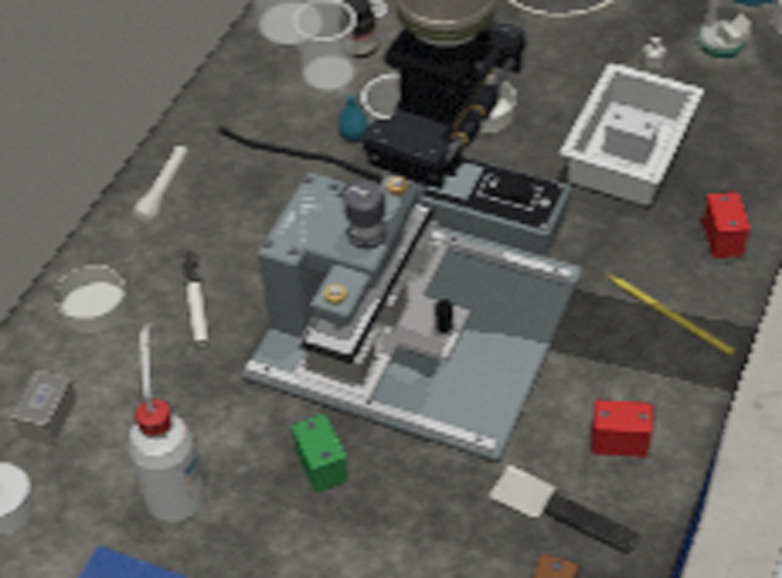

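The block is in the tray at about (640,130), the slide is home with its knob at (445,315), the plate is down on the prisms, and the other bench items are where they started.

```bash
python3 - <<'E'
from bench import r
print(r.close_job())
E
```

```text
the job is handed in; nothing more can be done
None
```

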